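# Dump a batch of pipe tees from the tipping bucket into a picking bin

### The job

Set the empty green picking bin on the bench under the front lip of the tipping bucket, then push the bucket's back plate over past its catch, right down until the bucket bears on its rubber stop, and keep it there until all three pipe tees have dropped into the bin. Feel for the stop and do not lean hard on it; then let the bucket swing all the way back into its catch, with the tees left in the bin standing on the bench. Leave everything else where it stands.

Things in the scene. Friction and masses are not known exactly. Their poses are not given: they have to be found in the camera images.
- stand: Grey steel pedestal fixed to the bench; its yoke carries the bucket. Origin: on the bench under the middle of the trunnion axis, which is 205 mm up. +x: level direction in which the bucket dumps; y along the trunnion; z up. In mm: yoke arms 6 thick at y = +-77, x -152 to 18, z 187 to 223; crossbar x -152 to -122, top z 209; column and foot lie behind x = -95, so ahead of that the bench is free.
- drop_zone (a point): Middle of the place where the tees land: on the bench (z = 0), 75 mm ahead (stand's +x) of the trunnion axis, y = 0. Axes as the stand's. The tees fall from 20 to 140 mm ahead of the trunnion axis, within 60 mm either side. The tipping lip comes down to 125 mm above the bench.
- catch_roller (a point): The roller catch in the stand's right yoke arm that holds the bucket level (stand frame x -60, y -77, z 205 mm; axes as the stand's). Pushing through it takes 12 to 15 N at the middle of the push plate; it lets go within 0.2 rad. Beyond it only the return spring resists: about 6 N square to the plate's middle, 3 to 12 N as the tool rubs along it. The spring brings the bucket home and through the catch when let go.
- stop_clamp (a point): Knob at the left end of the trunnion (stand frame x 0, y 110, z 205 mm; axes as the stand's), clamping a stop arm. The rubber buffer at the arm's end meets a pin on the bucket's side. It is set by hand: the bucket meets it somewhere between 1.05 and 1.35 rad from level; not measured, feel for it. It yields 0.12 rad, with some 6 N more at the plate, then is solid.
- bucket: Sheet-steel tipping bucket, 160 mm long, 122 wide, 93 deep, open above and at the front. Origin: middle of the trunnion axis; at rest its axes are the stand's; tipping turns it about its own +y, so the lip (+x) goes down. Own frame, mm: floor z -35 from x -84 to 47, lip end x 72, z -31; back wall x -87; sides up to z 55. Tipped over, never press on it with more than 40 N.
- push_plate (a point): Middle of the outer face of the dark push plate on the upper back of the bucket: in the bucket's frame x -90, y 0, z 75 mm; axes as the bucket's. The plate is 80 mm wide (y) and stands from z = 41 to 103 mm in that frame. Push it towards the bucket's +x and follow its arc about the trunnion axis.
- bin: The empty green picking bin, 190 mm long (x), 138 wide (y), 0.28 kg. Origin: centre of its underside. Own frame, mm: low front wall at -x is 45 high and 10 thick, its middle at x -90 (pinch it there from above, fingers closing along x); back wall at x 95, 90 high; walls and floor 4 thick; sides 90 high at the back, sloping to 45 at the front. Starts with its front towards the robot.
- tee1: One of three alike plain metal pipe tees lying in the bucket, 60 mm long over the run, 30 mm across, the branch reaching 32 mm from the run's axis; about 0.13 kg. Origin: centre of the run; the run lies along its y, the branch along +x.
- tee2: One of three alike plain metal pipe tees lying in the bucket, 60 mm long over the run, 30 mm across, the branch reaching 32 mm from the run's axis; about 0.13 kg. Origin: centre of the run; the run lies along its y, the branch along +x.
- tee3: One of three alike plain metal pipe tees lying in the bucket, 60 mm long over the run, 30 mm across, the branch reaching 32 mm from the run's axis; about 0.13 kg. Origin: centre of the run; the run lies along its y, the branch along +x.
- stock_bin: A green picking bin of the same size, but holding three white lidded tubs. Loose; leave it where it stands. Origin: centre of its underside.
- tub: White lidded tub, 82 mm across, 74 mm high. Loose; leave it where it stands. Origin: centre of its underside.
- carton: Brown carton, 90 x 130 x 60 mm. Loose; leave it where it stands. Origin: centre of its underside.
- scanner: Black hand scanner on its foot, 80 x 50 x 60 mm. Loose; leave it where it stands. Origin: centre of its underside.
- stapler: Stapler, 130 x 36 x 60 mm. Loose; leave it where it stands. Origin: centre of its underside.
Things that resemble listed ones, but are neither listed nor needed, are in the scene too. Leave any yellow look-alike of the bin alone.

How it is judged:
By the outcome, as a careful person would: the job done as asked, in the order asked, and still so for the second after the job is handed in, with the robot touching nothing.
It also fails if it takes over 72 s, if anything falls off the work surface, if the arm or the gripper's body presses on something with over 40 N, if the wrist force passes 120 N, or if a joint passes its speed limit or range.

### The arm

A 6-joint arm with a two-finger parallel gripper is mounted at the origin on the work surface. World frame = base frame: x ahead of the robot, y to its left, z up, the work surface at z = 0. Lengths are in m, angles in rad, forces in N, time in s.
With the tool pointing down it reaches from about 0.275 to 0.75 m from the base axis. Payload 10.2 kg.
Tool frame: the origin (TCP) lies at the very end of the fingers, on their centre line; the grasp point (between the pads) lies 19 mm behind it; z points along the fingers, y is the direction in which the jaws open and shut (so a half turn about z gives the same grasp; the last joint's range is limited). The gripper opens to 85 mm and grips with 20 to 120 N. Pads are 22 mm wide; open, the fingers measure 114 mm over their backs; the gripper's body (76 mm by 85 mm) begins 54 mm behind the grasp point. The pads swing forward as they close: fully open they stand 13 mm farther back than shut.
Start: joints at [-1.496, 0.313, 1.498, -0, 1.331, -0.223], TCP at [0.154, -0.502, 0.231] pointing down, gripper open.
Joint ranges: [-2.94, 2.94], [-0.97, 2.17], [0.19, 2.56], [-1.23, 4.37], [0.02, 3.11], [-2.88, 2.88]. Speed limits (rad/s): [2.39, 2.39, 3.01, 3.14, 3.14, 3.14].

### API

Orientations are given as a unit quaternion [x, y, z, w].
In Python, from plant import env gives the robot as it stands.
- The arm moves only by the shell command python3 -m jog 'ROWS'. ROWS is JSON, a list of rows, each a list of 7 numbers: the shift along the tool's x, y, z in m, then the turn, a rotation vector about the tool's x, y, z in degrees, then the finger opening in m, from 0 to 0.0854. A call has exactly 5 rows; each row shifts and turns the commanded pose from where the row before left it, along the tool's axes as they then stand; what a row does not reach is not made up. A row lasts 1/12 s, in which the tool goes at most 41.7 mm and 7.16 degrees, less where a joint would pass 70% of its speed; a pose out of reach is approached as far as the arm can. A call is refused whole if a number of a shift passes 0.0417 or a number of a turn 7.16, either way. A call with a gripper value outside its range is refused whole. The fingers move at their own pace and stop on an object; the grip force is fixed at half the most. Time passes only in rows, so rows that do not move let the fingers close, or fill a call up. It gives the time, the measured TCP pose, the force and the opening at its end, in the units of the state.
- env.state(): the state, without advancing time (a new reading comes with each control period).
- env.capture(name): name is "scene" or "top" or "wrist"; returns the picture (384x512x3 uint8, red, green, blue); there is no depth.
- env.camera_params(name): a dict with "camera_matrix" (3x3 intrinsics, pixels), "D" ([k1, k2, p1, p2, k3] as OpenCV has them; the pictures are not rectified), "world_to_cam" (4x4, takes a point from world to camera coordinates); the wrist camera has in their place "tool_from_camera" (4x4, takes a point from camera to tool coordinates, whose origin is the TCP and whose axes are the flange's). Camera axes: x right, y up, looking along -z (the intrinsics and any distortion apply to the point x, -y, -z); pixel columns grow to the right and rows downward; lengths in m; the calibration is good to about 2 mm. A picture is of the moment at which its call begins: read the wrist's pose just before it. camera_params takes no time and is no camera call.
- env.finish_job(): hands the job in, once; it reports no verdict.
The state is a dict: "time": time; "q": joint angles; "joint_vel": joint speeds; "tau": joint torques, N m; "position": TCP position; "eef_rot": TCP orientation; "force": force on the tool from outside, world axes, zero at the start; "moment": the same for the moment, N m; "width": opening from 0.0 (shut) to 1.0 (fully open).
Only numpy, scipy, OpenCV 4.12 (cv2) and the standard library are available. Lean on these libraries where they do the work, as an engineer would, in place of code of your own. Each camera call takes 0.05 s, during which the arm holds its last target.

## Working session

There is one attempt and no reset: what is moved stays moved. The work goes in short steps, Python scripts to look and compute and a shell command to move; the robot and the scene stay as the last step left them, time stands still between calls to the robot, and variables do not carry over. Pictures are saved under pics/ and viewed, and the job is handed in when it is done.

```bash
ls; mkdir -p pics
python3 - <<'E'
from plant import env
import cv2
print(env.state())
for n in ("scene","top"):
    im=env.capture(n); cv2.imwrite(f"pics/{n}0.png",cv2.cvtColor(im,cv2.COLOR_RGB2BGR))
    p=env.camera_params(n); print(n,p)
print(env.camera_params("wrist"))
E
```

```text
pics
{'time': 0.0, 'q': array([-1.49644885e+00,  3.13497252e-01,  1.49845128e+00,  1.36349326e-05,
        1.33101712e+00, -2.23407388e-01]), 'joint_vel': array([-0.00096308,  0.00061433, -0.00149655,  0.00017195, -0.00094598,
        0.00103165]), 'tau': array([ 3.04856012e-04, -4.12265003e+01, -2.59744084e+01, -1.22622987e-04,
        4.13034431e-03, -2.38682009e-05]), 'position': array([ 0.15398949, -0.50163191,  0.23070556]), 'eef_rot': array([ 9.88938217e-01,  1.48326434e-01,  5.77205418e-05, -6.84103248e-04]), 'force': array([ 0.05132975,  0.21690242, -0.0504026 ]), 'moment': array([-0.02072805, -0.0165276 , -0.00351638]), 'width': 1.0027650397168961}
scene {'camera_matrix': array([[435.60690757,   0.        , 257.36110129],
       [  0.        , 435.60690757, 198.22132992],
       [  0.        ,   0.        ,   1.        ]]), 'D': array([-0.13984514,  0.        ,  0.        ,  0.        ,  0.        ]), 'world_to_cam': array([[ 0.40634433,  0.91370592, -0.00507621, -0.15274274],
       [-0.54786325,  0.24808496,  0.79893662,  0.11021207],
       [ 0.73125245, -0.3218623 ,  0.6
[... 517 characters left out ...]
99585105, -1.28049525],
       [ 0.        ,  0.        ,  0.        ,  1.        ]])}
{'camera_matrix': array([[312.51146797,   0.        , 252.86950747],
       [  0.        , 312.51146797, 191.12273465],
       [  0.        ,   0.        ,   1.        ]]), 'D': array([-0.07930061,  0.        ,  0.        ,  0.        ,  0.        ]), 'tool_from_camera': array([[-4.53515280e-05,  9.51989871e-01,  3.06129521e-01,
         7.93092670e-02],
       [ 9.99999905e-01,  1.75759954e-04, -3.98426691e-04,
         2.35357189e-04],
       [-4.33103485e-04,  3.06129474e-01, -9.51989789e-01,
        -1.43439674e-01],
       [ 0.00000000e+00,  0.00000000e+00,  0.00000000e+00,
         1.00000000e+00]])}
```

View pics/scene0.png

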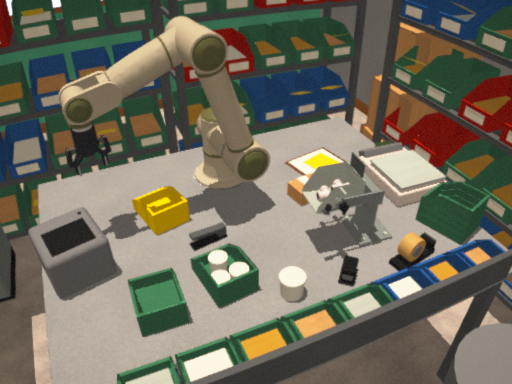

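View pics/top0.png

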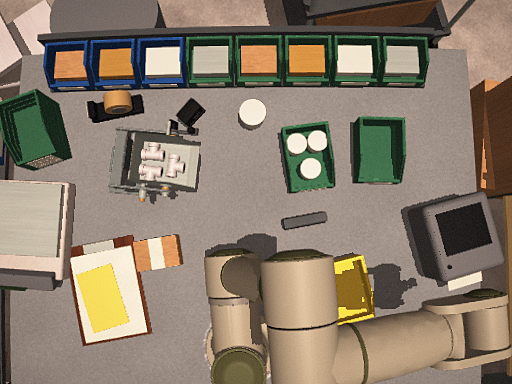

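```bash
cat > h.py <<'E'
import numpy as np, cv2
from plant import env
def cam(n):
    p=env.camera_params(n); return np.array(p["camera_matrix"]),np.array(p["D"]),p
def ray(n,px,st=None):
    K,D,p=cam(n)
    u=cv2.undistortPoints(np.array(px,float).reshape(-1,1,2),K,D).reshape(-1,2)
    d=np.c_[u[:,0],-u[:,1],-np.ones(len(u))]
    if n=="wrist":
        from scipy.spatial.transform import Rotation as R
        T=np.eye(4);T[:3,:3]=R.from_quat(st["eef_rot"]).as_matrix();T[:3,3]=st["position"]
        M=T@np.array(p["tool_from_camera"])
    else: M=np.linalg.inv(np.array(p["world_to_cam"]))
    return M[:3,3],d@M[:3,:3].T
def onplane(n,px,z,st=None):
    o,d=ray(n,px,st); return o+d*((z-o[2])/d[:,2])[:,None]
def tri(n1,p1,n2,p2):
    o1,d1=ray(n1,[p1]);o2,d2=ray(n2,[p2]);d1=d1[0];d2=d2[0]
    A=np.c_[d1,-d2];s=np.linalg.lstsq(A,o2-o1,rcond=None)[0]
    a=o1+s[0]*d1;b=o2+s[1]*d2
    return (a+b)/2,np.linalg.norm(a-b)
def proj(n,P):
    K,D,p=cam(n);M=np.array(p["world_to_cam"]);P=np.atleast_2d(P)
    c=P@M[:3,:3].T+M[:3,3]; c=c*[1,-1,-1]
    return cv2.projectPoints(c,np.zeros(3),np.zeros(3),K,D)[0].reshape(-1,2)
def crop(src,box,s,out):
    im=cv2.imread(src);x0,y0,x1,y1=box
    cv2.imwrite(out,cv2.resize(im[y0:y1,x0:x1],None,fx=s,fy=s,interpolation=cv2.INTER_CUBIC))
E
python3 - <<'E'
from h import *
crop("pics/top0.png",(90,90,220,210),5,"pics/t_b.png")
crop("pics/scene0.png",(280,150,400,260),5,"pics/s_b.png")
crop("pics/top0.png",(270,100,420,210),5,"pics/t_bin.png")
E
```

```text
(no output)
```

View pics/t_b.png

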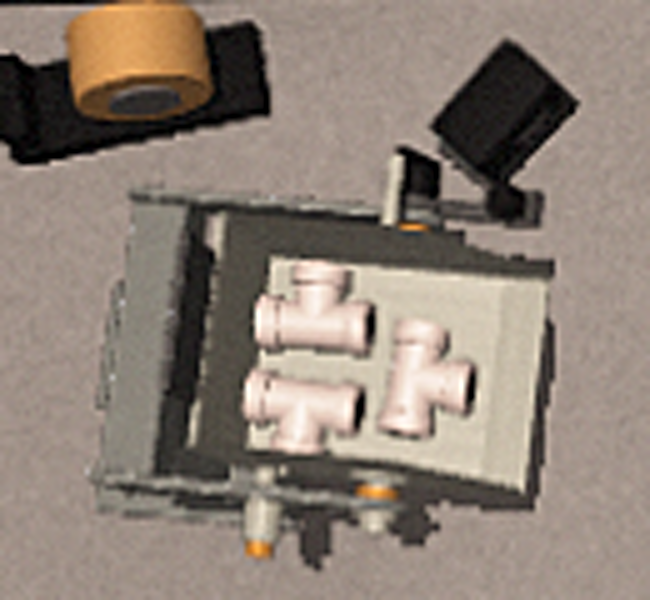

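View pics/s_b.png

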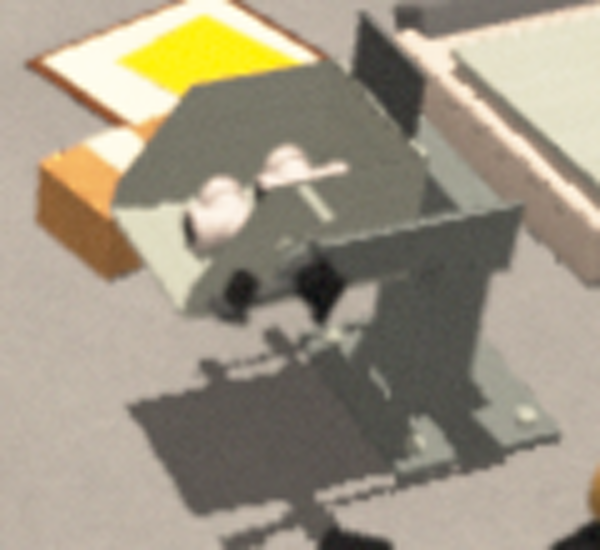

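View pics/t_bin.png

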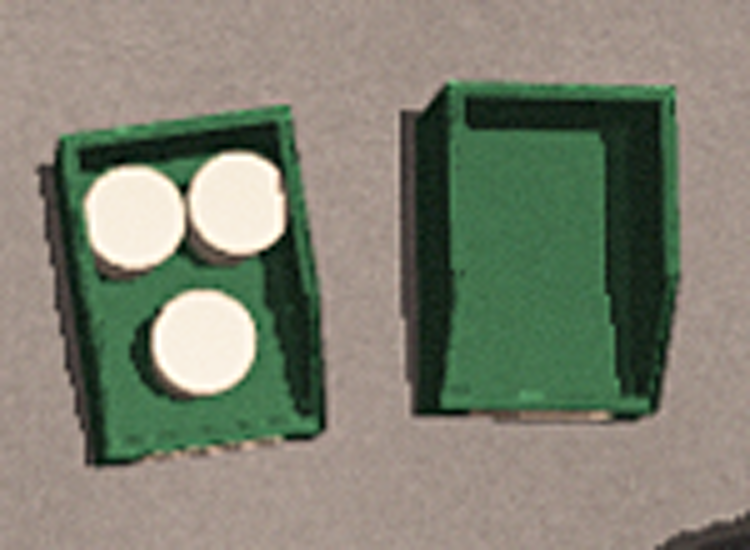

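Run:
```python
from h import *
np.set_printoptions(precision=4,suppress=True)
c=lambda a,b:(a/5+90,b/5+90); s=lambda a,b:(a/5+280,b/5+150)
print("tri lipfar",tri("top",c(553,265),"scene",s(188,312)))
print("tri lipnear",tri("top",c(530,505),"scene",s(115,208)))
L=onplane("top",[c(553,265),c(530,505)],0.174);print(L,np.linalg.norm(L[0]-L[1]))
T=onplane("top",[c(410,227),c(377,492)],0.207);print("trunnion",T,np.linalg.norm(T[0]-T[1]))
print("catch",onplane("top",[c(258,545),c(258,530)],0.205))
b=lambda a,b:(a/5+270,b/5+100)
# empty bin: back outer top corners z=.09 ; front top corners z=.045
B=onplane("top",[b(452,82),b(674,88)],0.09);F=onplane("top",[b(440,405),b(660,408)],0.045)
print("bin back",B,np.linalg.norm(B[0]-B[1]));print("front",F,np.linalg.norm(F[0]-F[1]))
B=onplane("top",[b(63,140),b(290,108)],0.09);F=onplane("top",[b(90,462),b(322,435)],0.045)
print("stock back",B,"front",F)
```

```text
tri lipfar (array([0.5906, 0.1055, 0.1789]), np.float64(0.005968532042753587))
tri lipnear (array([0.462 , 0.1218, 0.1674]), np.float64(0.01261678390942088))
[[0.5904 0.1034 0.174 ]
 [0.4587 0.1149 0.174 ]] 0.13218579547727358
trunnion [[0.6047 0.1757 0.207 ]
 [0.4626 0.1911 0.207 ]] 0.14287960526771096
catch [[0.4352 0.2548 0.205 ]
 [0.4432 0.255  0.205 ]]
bin back [[ 0.6865 -0.3568  0.09  ]
 [ 0.6836 -0.4912  0.09  ]] 0.13443733588125803
front [[ 0.4995 -0.3534  0.045 ]
 [ 0.497  -0.4888  0.045 ]] 0.13542024067576316
stock back [[ 0.6518 -0.1255  0.09  ]
 [ 0.6706 -0.2597  0.09  ]] front [[ 0.4664 -0.1415  0.045 ]
 [ 0.4817 -0.2813  0.045 ]]
```

Run:
```python
from h import *
np.set_printoptions(precision=3,suppress=True)
print("printer cornertop",tri("top",(405,207),"scene",(100,229)),tri("top",(470,194),"scene",(114,271)))
print("tub top",onplane("top",[(252,112)],0.074),"scanner",onplane("top",[(191,111)],0.06))
R=lambda a:np.array([np.sin(a),-np.cos(a)])
c=np.array([.533,.182])
import math
a=math.radians(-96); x=np.array([math.cos(a),math.sin(a)]);y=np.array([-x[1],x[0]])
def W(p): return [*(c+x*p[0]+y*p[1]),p[2]]
P={"plate mid":(-.09,0,.28),"plTL":(-.09,.04,.308),"plTR":(-.09,-.04,.308),"lipL":(.072,.061,.174),"lipR":(.072,-.061,.174),"roller":(-.06,-.077,.205),"knob":(0,.11,.205),"armLend":(.018,.077,.223),"armLback":(-.152,.077,.223),"armRend":(.018,-.077,.223),"armRback":(-.152,-.077,.223),"rimbackL":(-.087,.061,.26),"rimbackR":(-.087,-.061,.26)}
for n in("top","scene"):
    im=cv2.imread(f"pics/{n}0.png");im=cv2.resize(im,None,fx=4,fy=4,interpolation=cv2.INTER_CUBIC)
    for k,p in P.items():
        u=proj(n,W(p))[0]*4+1.5
        cv2.circle(im,tuple(int(v) for v in u),3,(0,0,255),-1);cv2.putText(im,k,(int(u[0])+4,int(u[1])),0,.4,(255,0,0),1)
    b=(400,400,900,840) if n=="top" else (1150,620,1600,1040)
    cv2.imwrite(f"pics/chk_{n}.png",im[b[1]:b[3],b[0]:b[2]])
```

```text
printer cornertop (array([ 0.405, -0.489,  0.171]), np.float64(0.07279912873746111)) (array([ 0.474, -0.581,  0.128]), np.float64(0.15328392432591864))
tub top [[ 0.706 -0.036  0.074]] scanner [[0.715 0.15  0.06 ]]
```

View pics/chk_top.png

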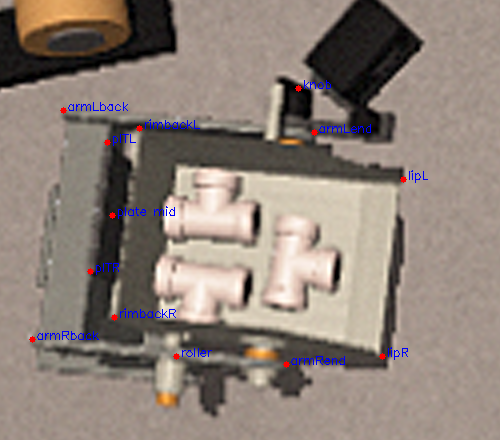

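View pics/chk_scene.png

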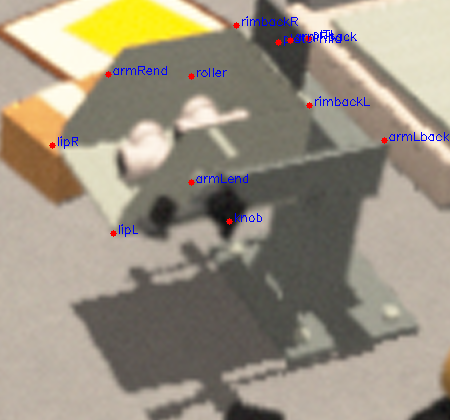

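```bash
cat > plan.py <<'E'
# usage: python3 plan.py x y z phi_deg nrows  -> suggested rows for a vertical tool
import sys,numpy as np
from h import *
from scipy.spatial.transform import Rotation as R
np.set_printoptions(precision=4,suppress=True)
x,y,z,phi=map(float,sys.argv[1:5]);n=int(sys.argv[5])
s=env.state();M=R.from_quat(s["eef_rot"]).as_matrix();p=np.array(s["position"])
p0=np.degrees(np.arctan2(M[1,0],M[0,0]));d=(phi-p0+180)%360-180
print("at",p,"phi",round(p0,2),"tilt",np.degrees(np.arccos(-M[2,2])),"q",np.array(s["q"]),"F",np.array(s["force"]),"w",s["width"],"t",s["time"])
dp=(np.array([x,y,z])-p)/n
for i in range(n):
    a=np.radians(p0+d*i/n);t=[dp@[np.cos(a),np.sin(a),0],dp@[np.sin(a),-np.cos(a),0],-dp[2]]
    print("[%.4f,%.4f,%.4f,0,0,%.2f]"%(*t,-d/n))
E
python3 plan.py 0.502 -0.415 0.18 88.9 11
```

```text
at [ 0.154  -0.5017  0.2308] phi 17.06 tilt 0.06325130078166633 q [-1.4964  0.3134  1.4983 -0.      1.331  -0.2234] F [-0.0994  0.7262  0.3651] w 1.0002512390650293 t 0.1
[0.0326,0.0017,0.0046,0,0,-6.53]
[0.0321,0.0054,0.0046,0,0,-6.53]
[0.0313,0.0091,0.0046,0,0,-6.53]
[0.0301,0.0126,0.0046,0,0,-6.53]
[0.0285,0.0159,0.0046,0,0,-6.53]
[0.0265,0.0190,0.0046,0,0,-6.53]
[0.0241,0.0219,0.0046,0,0,-6.53]
[0.0215,0.0245,0.0046,0,0,-6.53]
[0.0185,0.0268,0.0046,0,0,-6.53]
[0.0154,0.0287,0.0046,0,0,-6.53]
[0.0120,0.0303,0.0046,0,0,-6.53]
```

```bash
python3 -m jog '[[0.036,-0.005,0,0,0,-6.5,0.05],[0.036,0,0,0,0,-6.5,0.05],[0.035,0.004,0,0,0,-6.5,0.05],[0.034,0.008,0,0,0,-6.5,0.05],[0.032,0.012,0,0,0,-6.5,0.05]]'; python3 plan.py 0.502 -0.415 0.18 88.9 7
```

```text
time: 0.52
position: [0.3173, -0.4301, 0.2311]
eef_rot: [0.907, 0.422, 0.0, -0.0]
force: [0.5, -0.1, 0.6]
width: 0.58
at [ 0.3173 -0.4301  0.2311] phi 49.88 tilt 0.03609722179346977 q [-1.1545  0.3343  1.469   0.      1.3389 -0.4543] F [ 0.4941 -0.1181  0.5751] w 0.5797444643304935 t 0.5167
[0.0186,0.0188,0.0073,0,0,-5.57]
[0.0167,0.0205,0.0073,0,0,-5.57]
[0.0147,0.0220,0.0073,0,0,-5.57]
[0.0125,0.0234,0.0073,0,0,-5.57]
[0.0101,0.0245,0.0073,0,0,-5.57]
[0.0077,0.0253,0.0073,0,0,-5.57]
[0.0052,0.0260,0.0073,0,0,-5.57]
```

```bash
python3 -m jog '[[0.022,0.022,0.005,0,0,-6.5,0.05],[0.018,0.026,0.005,0,0,-6.5,0.05],[0.014,0.03,0.01,0,0,-6.5,0.05],[0.01,0.033,0.01,0,0,-6.5,0.05],[0.006,0.03,0.01,0,0,-6.5,0.05]]'; python3 plan.py 0.502 -0.421 0.15 88.9 5
python3 - <<'E'
from h import *
s=env.state();im=env.capture("wrist");cv2.imwrite("pics/w1.png",cv2.cvtColor(im,cv2.COLOR_RGB2BGR));print(s["position"],s["eef_rot"])
E
```

```text
time: 0.93
position: [0.4785, -0.4333, 0.1904]
eef_rot: [0.752, 0.659, 0.0, -0.0]
force: [-0.8, -0.3, -0.4]
width: 0.585
at [ 0.4785 -0.4333  0.1904] phi 82.41 tilt 0.028185807647848657 q [-0.9171  0.6129  1.1511  0.0001  1.378  -0.7847] F [-0.8485 -0.3306 -0.3859] w 0.5849936939797632 t 0.9333
[0.0031,0.0043,0.0081,0,0,-1.30]
[0.0030,0.0044,0.0081,0,0,-1.30]
[0.0029,0.0045,0.0081,0,0,-1.30]
[0.0028,0.0045,0.0081,0,0,-1.30]
[0.0027,0.0046,0.0081,0,0,-1.30]
[ 0.47847232 -0.43334155  0.19037255] [ 7.52340693e-01  6.58774180e-01  4.78175975e-05 -2.41274788e-04]
```

View pics/w1.png

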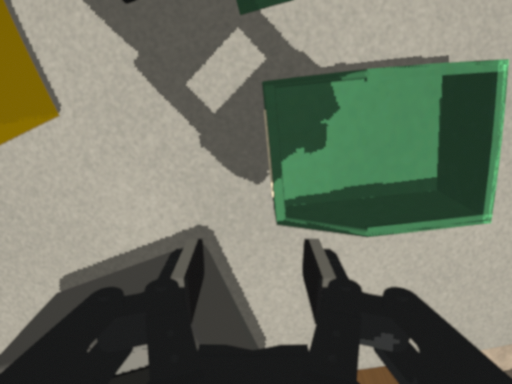

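Run:
```python
from h import *
np.set_printoptions(precision=4,suppress=True)
s=env.state()
print(onplane("wrist",[(264,82),(277,222)],0.045,s), onplane("wrist",[(507,61),(490,220)],0.09,s))
for z in(0.1,.13,.16): print(onplane("wrist",[(205,228)],z,s),onplane("top",[(405,207)],z))
```

```text
[[ 0.5029 -0.347   0.045 ]
 [ 0.5009 -0.4797  0.045 ]] [[ 0.6889 -0.3507  0.09  ]
 [ 0.6864 -0.4826  0.09  ]]
[[ 0.441  -0.4538  0.1   ]] [[ 0.4161 -0.4761  0.1   ]]
[[ 0.4477 -0.4409  0.13  ]] [[ 0.4141 -0.4657  0.13  ]]
[[ 0.4544 -0.428   0.16  ]] [[ 0.4121 -0.4554  0.16  ]]
```

```bash
python3 -m jog '[[0.006,0.009,0.005,0,0,-2.2,0.05],[0.005,0.009,0,0,0,-2.2,0.05],[0.002,0.005,0,0,0,-2.2,0.05],[0,0,0,0,0,0,0.05],[0,0,0,0,0,0,0.05]]'
python3 - <<'E'
from h import *
np.set_printoptions(precision=4,suppress=True)
s=env.state();im=env.capture("wrist");cv2.imwrite("pics/w2.png",cv2.cvtColor(im,cv2.COLOR_RGB2BGR));print(s["position"],s["eef_rot"])
np.save("s2.npy",np.r_[s["position"],s["eef_rot"]])
crop("pics/top0.png",(385,180,512,300),5,"pics/t_pr.png")
crop("pics/scene0.png",(20,190,130,310),5,"pics/s_pr.png")
E
```

```text
time: 1.4
position: [0.5007, -0.4233, 0.1869]
eef_rot: [0.716, 0.699, -0.0, 0.0]
force: [-0.8, 0.0, -0.2]
width: 0.586
[ 0.5007 -0.4233  0.1869] [ 0.7156  0.6986 -0.0001  0.0003]
```

View pics/w2.png

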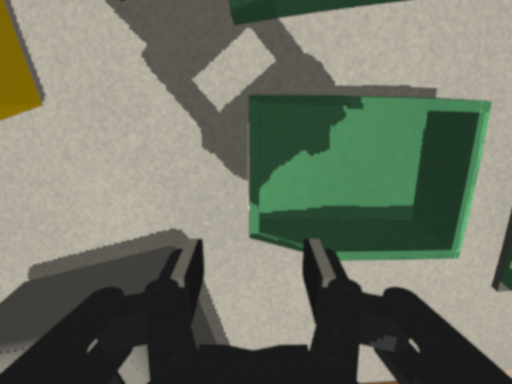

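View pics/t_pr.png

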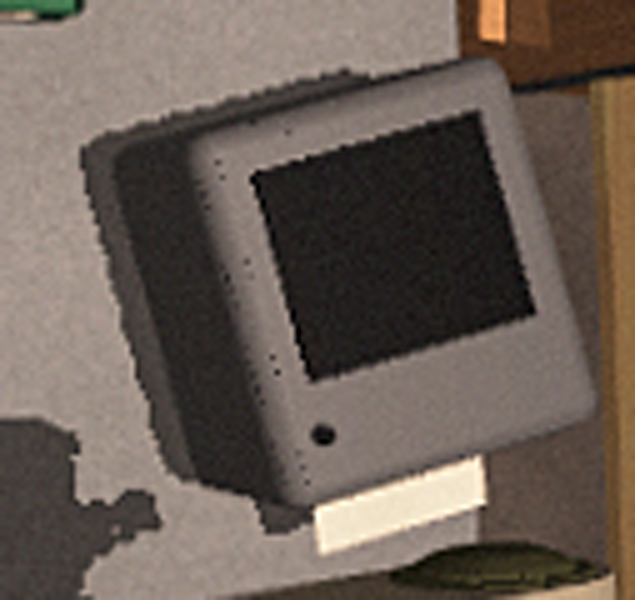

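View pics/s_pr.png

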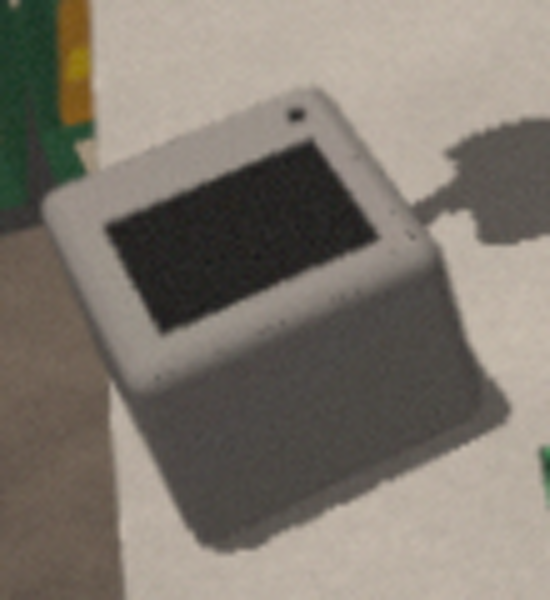

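Run:
```python
from h import *
np.set_printoptions(precision=4,suppress=True)
v=np.load("s2.npy");s=dict(position=v[:3],eef_rot=v[3:])
print("bin",onplane("wrist",[(249,96),(250,237)],0.045,s), onplane("wrist",[(490,101),(460,257)],0.09,s))
print("printer",tri("top",(426,208),"scene",(106.4,239)),onplane("top",[(408.6,210)],0))
```

```text
bin [[ 0.5001 -0.3488  0.045 ]
 [ 0.4973 -0.4853  0.045 ]] [[ 0.6887 -0.3528  0.09  ]
 [ 0.6882 -0.4896  0.09  ]]
printer (array([ 0.4101, -0.5157,  0.1502]), np.float64(0.005920079834783763)) [[ 0.4133 -0.5219  0.    ]]
```

```bash
python3 plan.py 0.503 -0.418 0.016 88.8 10; python3 -m jog '[[0.005,0.002,0.03,0,0,-0.2,0.05],[0,0,0.03,0,0,0,0.05],[0,0,0.03,0,0,0,0.05],[0,0,0.03,0,0,0,0.05],[0,0,0.025,0,0,0,0.05]]'; python3 plan.py 0.503 -0.418 0.016 88.8 1
```

```text
at [ 0.5004 -0.4235  0.1869] phi 88.59 tilt 0.03506278213974673 q [-0.8806  0.6384  1.1178 -0.0002  1.3849 -0.8559] F [-0.0608  0.5455 -0.3481] w 0.5833031748013948 t 1.45
[0.0006,0.0002,0.0171,0,0,-0.02]
[0.0006,0.0002,0.0171,0,0,-0.02]
[0.0006,0.0002,0.0171,0,0,-0.02]
[0.0006,0.0002,0.0171,0,0,-0.02]
[0.0006,0.0002,0.0171,0,0,-0.02]
[0.0006,0.0002,0.0171,0,0,-0.02]
[0.0006,0.0002,0.0171,0,0,-0.02]
[0.0006,0.0002,0.0171,0,0,-0.02]
[0.0006,0.0002,0.0171,0,0,-0.02]
[0.0006,0.0002,0.0171,0,0,-0.02]
time: 1.87
position: [0.502, -0.4183, 0.0397]
eef_rot: [0.715, 0.699, 0.0, -0.001]
force: [-0.6, -0.1, 0.3]
width: 0.588
at [ 0.502  -0.4183  0.0397] phi 88.77 tilt 0.059273559337524234 q [-0.8736  0.7803  1.2707 -0.0001  1.0916 -0.852 ] F [-0.5838 -0.0628  0.3433] w 0.5876356953034573 t 1.8667
[0.0003,0.0010,0.0237,0,0,-0.03]
```

```bash
python3 -m jog '[[0,0.001,0.012,0,0,0,0.05],[0,0,0.01,0,0,0,0.05],[0,0,0,0,0,0,0.03],[0,0,0,0,0,0,0],[0,0,0,0,0,0,0]]'; python3 -m jog '[[0,0,0,0,0,0,0],[0,0,0,0,0,0,0],[0,0,0,0,0,0,0],[0,0,-0.003,0,0,0,0],[0,0,-0.005,0,0,0,0]]'
```

```text
time: 2.28
position: [0.5045, -0.4192, 0.0211]
eef_rot: [0.714, 0.7, -0.0, 0.001]
force: [-6.4, 1.0, 1.1]
width: 0.166
time: 2.7
position: [0.5036, -0.418, 0.0271]
eef_rot: [0.714, 0.7, -0.0, -0.001]
force: [-0.9, 0.4, -2.3]
width: 0.104
```

```bash
python3 -m jog '[[0,0,-0.02,0,0,0,0],[0,0,-0.03,0,0,0,0],[0,0,-0.03,0,0,0,0],[0,0,-0.03,0,0,0,0],[0,0,-0.03,0,0,0,0]]'; python3 plan.py 0.505 -0.10 0.17 174 14
python3 - <<'E'
from h import *
im=env.capture("scene");cv2.imwrite("pics/s3.png",cv2.cvtColor(im,cv2.COLOR_RGB2BGR))
E
```

```text
time: 3.12
position: [0.5037, -0.418, 0.1688]
eef_rot: [0.714, 0.7, -0.0, -0.0]
force: [0.9, -0.6, -3.6]
width: 0.104
at [ 0.5037 -0.418   0.1688] phi 88.87 tilt 0.05437124788327261 q [-0.8713  0.6498  1.1459 -0.0001  1.3468 -0.8516] F [ 0.9193 -0.5746 -3.5787] w 0.10428798427116372 t 3.1167
[0.0227,-0.0004,-0.0001,0,0,-6.08]
[0.0226,0.0021,-0.0001,0,0,-6.08]
[0.0223,0.0044,-0.0001,0,0,-6.08]
[0.0217,0.0068,-0.0001,0,0,-6.08]
[0.0208,0.0090,-0.0001,0,0,-6.08]
[0.0198,0.0112,-0.0001,0,0,-6.08]
[0.0185,0.0132,-0.0001,0,0,-6.08]
[0.0170,0.0151,-0.0001,0,0,-6.08]
[0.0153,0.0168,-0.0001,0,0,-6.08]
[0.0134,0.0183,-0.0001,0,0,-6.08]
[0.0114,0.0197,-0.0001,0,0,-6.08]
[0.0092,0.0207,-0.0001,0,0,-6.08]
[0.0070,0.0216,-0.0001,0,0,-6.08]
[0.0047,0.0222,-0.0001,0,0,-6.08]
```

View pics/s3.png

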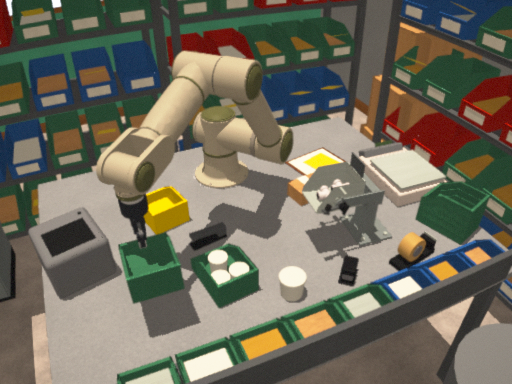

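```bash
python3 -m jog '[[0.018,0,0,0,0,-6,0],[0.0225,0.002,0,0,0,-6,0],[0.0225,0.0045,0,0,0,-6,0],[0.0215,0.007,0,0,0,-6,0],[0.021,0.009,0,0,0,-6,0]]'; python3 plan.py 0.505 -0.10 0.17 174 9
```

```text
time: 3.58
position: [0.5049, -0.3082, 0.167]
eef_rot: [0.506, 0.862, 0.0, -0.0]
force: [0.8, 0.5, -2.2]
width: 0.102
at [ 0.5049 -0.3082  0.167 ] phi 119.16 tilt 0.038121496058308946 q [-0.7459  0.5117  1.3781 -0.0001  1.2524 -1.2548] F [ 0.7878  0.4983 -2.2257] w 0.10165165501711082 t 3.5833
[0.0202,0.0113,-0.0003,0,0,-6.09]
[0.0189,0.0134,-0.0003,0,0,-6.09]
[0.0174,0.0153,-0.0003,0,0,-6.09]
[0.0156,0.0171,-0.0003,0,0,-6.09]
[0.0137,0.0186,-0.0003,0,0,-6.09]
[0.0117,0.0200,-0.0003,0,0,-6.09]
[0.0095,0.0211,-0.0003,0,0,-6.09]
[0.0072,0.0220,-0.0003,0,0,-6.09]
[0.0048,0.0226,-0.0003,0,0,-6.09]
```

```bash
python3 -m jog '[[0.02,0.011,0,0,0,-6.1,0],[0.019,0.0135,0,0,0,-6.1,0],[0.0175,0.0155,0,0,0,-6.1,0],[0.0155,0.017,0,0,0,-6.1,0],[0.0135,0.0185,0,0,0,-6.1,0]]'; python3 plan.py 0.505 -0.10 0.165 174 4
```

```text
time: 4.0
position: [0.5057, -0.1928, 0.1672]
eef_rot: [0.262, 0.965, -0.0, -0.0]
force: [0.0, -1.1, -3.2]
width: 0.103
at [ 0.5057 -0.1928  0.1672] phi 149.67 tilt 0.015208399822654137 q [-0.5807  0.4055  1.541  -0.0002  1.1953 -1.6221] F [ 0.0076 -1.0684 -3.1825] w 0.10280556087591369 t 4.0
[0.0119,0.0199,0.0005,0,0,-6.08]
[0.0097,0.0211,0.0005,0,0,-6.08]
[0.0074,0.0220,0.0005,0,0,-6.08]
[0.0050,0.0226,0.0005,0,0,-6.08]
```

```bash
python3 -m jog '[[0.012,0.019,0,0,0,-6.1,0],[0.0095,0.02,0,0,0,-6.1,0],[0.007,0.021,0,0,0,-6.1,0],[0.004,0.018,0,0,0,-5.5,0],[0,0,0,0,0,0,0]]'; python3 plan.py 0.51 -0.095 0.05 174 4
python3 - <<'E'
from h import *
np.set_printoptions(precision=4,suppress=True)
s=env.state()
for n in("top","wrist"):
    im=env.capture(n);cv2.imwrite(f"pics/{n}4.png",cv2.cvtColor(im,cv2.COLOR_RGB2BGR))
np.save("s4.npy",np.r_[s["position"],s["eef_rot"]])
E
```

```text
time: 4.42
position: [0.5046, -0.1059, 0.1673]
eef_rot: [0.056, 0.998, 0.0, -0.0]
force: [-0.4, -0.3, -3.4]
width: 0.102
at [ 0.5046 -0.1059  0.1673] phi 173.59 tilt 0.057117365077858 q [-0.4347  0.3524  1.6182  0.0006  1.1717 -1.8939] F [-0.3995 -0.2507 -3.4433] w 0.10156319294007118 t 4.4167
[-0.0010,0.0029,0.0293,0,0,-0.10]
[-0.0010,0.0029,0.0293,0,0,-0.10]
[-0.0011,0.0029,0.0293,0,0,-0.10]
[-0.0011,0.0028,0.0293,0,0,-0.10]
```

View pics/top4.png

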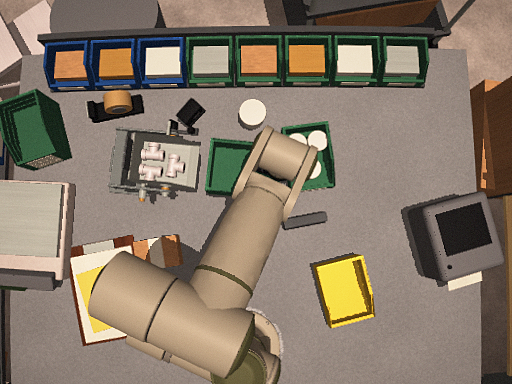

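View pics/wrist4.png

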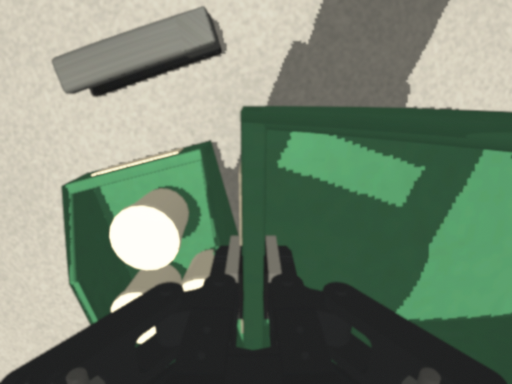

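```bash
python3 -m jog '[[-0.001,0.006,0.015,0,0,-0.4,0],[-0.001,0.004,0.03,0,0,0,0],[-0.001,0,0.03,0,0,0,0],[-0.001,0,0.03,0,0,0,0],[0,0,0.015,0,0,0,0]]'; python3 plan.py 0.513 0.018 0.04 174 5
python3 - <<'E'
from h import *
im=env.capture("top");cv2.imwrite("pics/t.png",cv2.cvtColor(im,cv2.COLOR_RGB2BGR));crop("pics/t.png",(90,80,350,220),3,"pics/t5.png")
E
```

```text
time: 4.93
position: [0.5088, -0.0998, 0.044]
eef_rot: [0.057, 0.998, 0.001, -0.002]
force: [-2.0, 1.1, -3.8]
width: 0.101
at [ 0.5088 -0.0998  0.044 ] phi 173.41 tilt 0.22165475748186034 q [-0.4197  0.5303  1.7215 -0.0003  0.8936 -1.8754] F [-1.9942  1.064  -3.8135] w 0.10062040598123916 t 4.9333
[0.0019,0.0235,0.0008,0,0,-0.12]
[0.0018,0.0235,0.0008,0,0,-0.12]
[0.0018,0.0235,0.0008,0,0,-0.12]
[0.0017,0.0235,0.0008,0,0,-0.12]
[0.0017,0.0235,0.0008,0,0,-0.12]
```

View pics/t5.png

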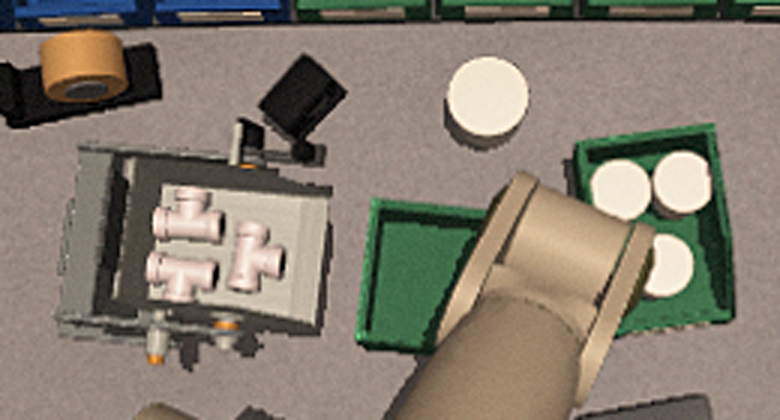

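Run:
```python
from h import *
np.set_printoptions(precision=4,suppress=True)
crop("pics/t.png",(100,110,220,210),6,"pics/t5b.png")
c=lambda a,b:(a/3+90,b/3+80)
B=onplane("top",[c(373,198),c(358,345)],0.1145);print(B,np.linalg.norm(B[0]-B[1]),B.mean(0))
```

```text
[[0.5944 0.0721 0.1145]
 [0.4534 0.0858 0.1145]] 0.14165897983930786 [0.5239 0.079  0.1145]
```

View pics/t5b.png

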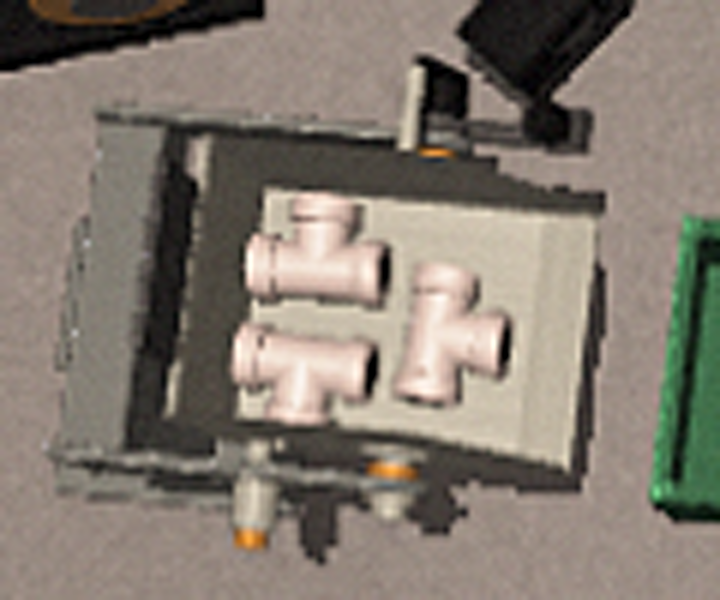

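Run:
```python
from h import *
np.set_printoptions(precision=4,suppress=True)
c=lambda a,b:(a/6+100,b/6+110)
A=onplane("top",[c(98,110),c(55,460)],0.223);d=A[0]-A[1];m=A.mean(0);L=np.linalg.norm(d)
yh=d/L;xh=np.array([yh[1],-yh[0],0]);print(L,"yaw y",np.degrees(np.arctan2(d[1],d[0])),"c",m+.152*xh)
# lip floor edge z=.174 
P=onplane("top",[c(605,200),c(578,482)],0.176);d=P[0]-P[1];print(P,np.linalg.norm(d),np.degrees(np.arctan2(d[1],d[0])),P.mean(0)-.072*xh)
# side rims: inner floor lines / arms
Q=onplane("top",[c(98,110),c(380,135)],0.223);d=Q[1]-Q[0];print("armL dir",np.degrees(np.arctan2(d[1],d[0])))
Q=onplane("top",[c(55,460),c(370,490)],0.223);d=Q[1]-Q[0];print("armR dir",np.degrees(np.arctan2(d[1],d[0])))
print("orange",onplane("top",[c(435,153),c(392,470)],0.205),onplane("top",[c(250,538)],.205))
P=env.camera_params("top");M=np.linalg.inv(P["world_to_cam"]);print(M[:3,3])
```

```text
0.15670402934508165 yaw y -5.282142161909287 c [0.5307 0.1788 0.223 ]
[[0.589  0.1025 0.176 ]
 [0.4602 0.1137 0.176 ]] 0.12921094763393726 -4.974044857689001 [0.5312 0.1798 0.176 ]
armL dir -96.16974172468653
armR dir -95.84328352061281
orange [[0.6049 0.1748 0.205 ]
 [0.463  0.1917 0.205 ]] [[0.4335 0.2546 0.205 ]]
[ 0.3348 -0.0562  1.3159]
```

```bash
python3 plan.py 0.517 0.019 0.034 174.2 5; python3 -m jog '[[0.0015,0.02,0.002,0,0,-0.2,0],[0.0015,0.027,0.002,0,0,-0.2,0],[0.001,0.027,0.002,0,0,-0.2,0],[0.001,0.026,0.002,0,0,-0.1,0],[0,0.02,0.002,0,0,-0.1,0]]'; python3 -m jog '[[0,0,0,0,0,0,0],[0,0,0,0,0,0,0],[0,0,0,0,0,0,0],[0,0,0,0,0,0,0],[0,0,0,0,0,0,0]]';python3 plan.py 0.517 0.019 0.024 174.2 1
python3 - <<'E'
from h import *
s=env.state()
im=env.capture("top");cv2.imwrite("pics/t.png",cv2.cvtColor(im,cv2.COLOR_RGB2BGR));crop("pics/t.png",(100,110,280,210),4,"pics/t6.png")
im=env.capture("wrist");cv2.imwrite("pics/w6.png",cv2.cvtColor(im,cv2.COLOR_RGB2BGR))
im=env.capture("scene");cv2.imwrite("pics/t.png",cv2.cvtColor(im,cv2.COLOR_RGB2BGR));crop("pics/t.png",(230,140,410,300),4,"pics/s6.png")
E
```

```text
at [ 0.5079 -0.0995  0.0425] phi 173.41 tilt 0.3942178232966165 q [-0.4199  0.5326  1.7229 -0.0004  0.893  -1.8755] F [-2.5688  1.0036 -6.3465] w 0.10317904734115116 t 4.9833
[0.0009,0.0237,0.0017,0,0,-0.16]
[0.0008,0.0238,0.0017,0,0,-0.16]
[0.0008,0.0238,0.0017,0,0,-0.16]
[0.0007,0.0238,0.0017,0,0,-0.16]
[0.0007,0.0238,0.0017,0,0,-0.16]
time: 5.4
position: [0.5182, 0.0214, 0.038]
eef_rot: [0.05, 0.999, -0.0, 0.001]
force: [-0.4, -1.0, -3.0]
width: 0.103
time: 5.82
position: [0.518, 0.0195, 0.0376]
eef_rot: [0.05, 0.999, -0.0, 0.0]
force: [0.5, 0.5, -2.5]
width: 0.104
at [0.518  0.0195 0.0376] phi 174.27 tilt 0.02758045475523807 q [-0.1886  0.5391  1.7288 -0.0001  0.8732 -1.6593] F [ 0.4931  0.492  -2.5284] w 0.10354328156559406 t 5.8167
[0.0009,-0.0006,0.0136,0,0,0.07]
```

View pics/t6.png

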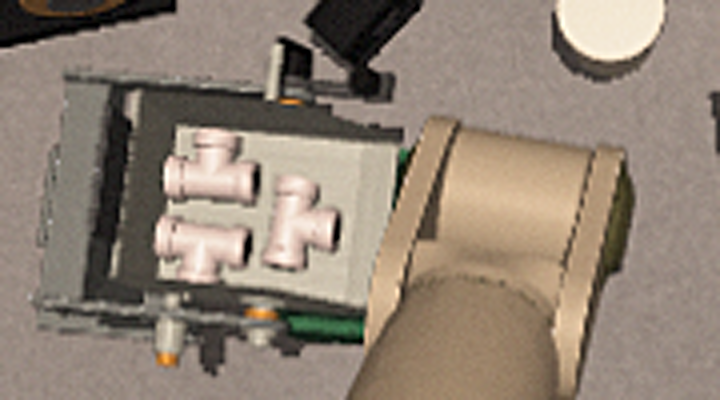

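View pics/w6.png

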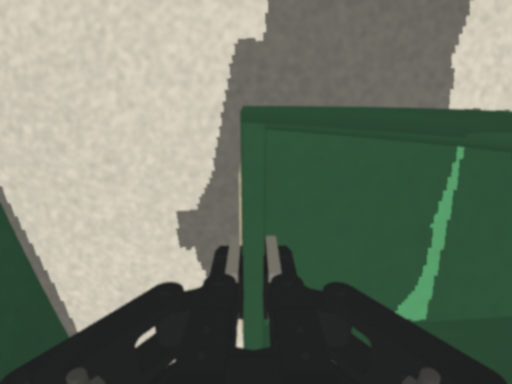

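View pics/s6.png

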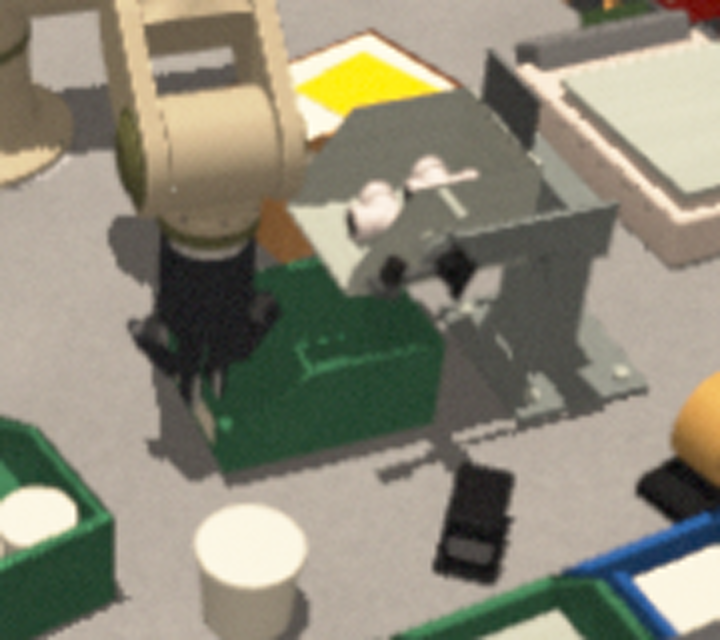

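```bash
python3 -m jog '[[0,0,0.006,0,0,0,0],[0,0,0.005,0,0,0,0],[0,0,0.003,0,0,0,0],[0,0,0.002,0,0,0,0],[0,0,0,0,0,0,0]]'; python3 -m jog '[[0,0,0.001,0,0,0,0],[0,0,0.001,0,0,0,0],[0,0,0,0,0,0,0],[0,0,0,0,0,0,0],[0,0,0,0,0,0,0]]'
```

```text
time: 6.38
position: [0.5177, 0.0205, 0.0213]
eef_rot: [0.049, 0.999, 0.0, -0.0]
force: [-0.6, -1.2, -1.5]
width: 0.102
time: 6.8
position: [0.5179, 0.0205, 0.0211]
eef_rot: [0.049, 0.999, -0.0, 0.0]
force: [-11.2, 0.2, 23.6]
width: 0.102
```

```bash
python3 -m jog '[[0,0,-0.001,0,0,0,0],[0,0,0,0,0,0,0.02],[0,0,0,0,0,0,0.04],[0,0,0,0,0,0,0.04],[0,0,0,0,0,0,0.04]]'; python3 -m jog '[[0,0,-0.02,0,0,0,0.04],[0,0,-0.035,0,0,0,0.04],[0,0,-0.04,0,0,0,0.04],[0,0,-0.04,0,0,0,0.04],[0,-0.02,-0.04,0,0,0,0.04]]'
python3 -m jog '[[0,-0.04,-0.04,0,0,5,0],[0,-0.04,-0.035,0,0,6,0],[0,-0.02,-0.03,0,0,6,0],[0,0,-0.03,0,0,6,0],[0,0,-0.0,0,0,6,0]]'
python3 - <<'E'
from h import *
im=env.capture("top");cv2.imwrite("pics/t7f.png",cv2.cvtColor(im,cv2.COLOR_RGB2BGR));crop("pics/t7f.png",(100,110,280,210),4,"pics/t7.png")
im=env.capture("scene");cv2.imwrite("pics/s7f.png",cv2.cvtColor(im,cv2.COLOR_RGB2BGR));crop("pics/s7f.png",(230,140,410,300),4,"pics/s7.png")
E
python3 plan.py 0.55 0.30 0.42 84.2 10
```

```text
time: 7.22
position: [0.5178, 0.0205, 0.0201]
eef_rot: [0.049, 0.999, 0.0, -0.0]
force: [0.3, -0.1, -0.1]
width: 0.472
time: 7.63
position: [0.5158, 0.0037, 0.1948]
eef_rot: [0.048, 0.999, 0.0, 0.0]
force: [0.6, 0.3, 0.5]
width: 0.471
time: 8.05
position: [0.5027, -0.079, 0.3151]
eef_rot: [0.301, 0.954, -0.0, 0.005]
force: [-0.1, 0.8, 0.6]
width: 0.001
at [ 0.5017 -0.0777  0.3101] phi 145.27 tilt 0.09890465731073401 q [-0.3848  0.2285  1.4039  0.0001  1.5075 -1.3494] F [-0.1002  0.6488 -0.9146] w 0.0014677253315341495 t 8.15
[0.0176,0.0338,-0.0110,0,0,6.11]
[0.0210,0.0317,-0.0110,0,0,6.11]
[0.0243,0.0293,-0.0110,0,0,6.11]
[0.0273,0.0266,-0.0110,0,0,6.11]
[0.0300,0.0235,-0.0110,0,0,6.11]
[0.0323,0.0202,-0.0110,0,0,6.11]
[0.0342,0.0166,-0.0110,0,0,6.11]
[0.0358,0.0129,-0.0110,0,0,6.11]
[0.0370,0.0090,-0.0110,0,0,6.11]
[0.0377,0.0050,-0.0110,0,0,6.11]
```

View pics/t7.png

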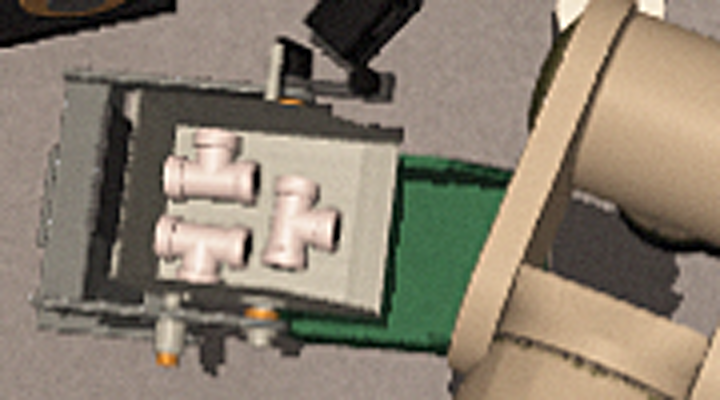

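View pics/s7.png

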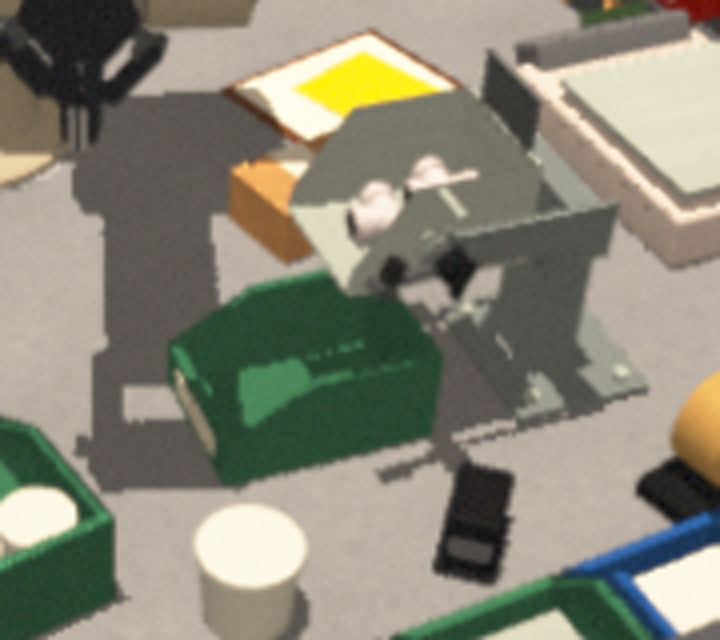

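Run:
```python
from h import *
import math
np.set_printoptions(precision=4,suppress=True)
s=lambda a,b:(a/4+230-.375,b/4+140-.375); t=lambda a,b:(a/4+100-.375,b/4+110-.375)
c=np.array([.531,.180]);a=math.radians(-95.8);x=np.array([math.cos(a),math.sin(a)]);y=np.array([-x[1],x[0]])
def S(P): 
    for p in P: d=p[:2]-c; print(p, "stand x %.4f y %.4f"%(d@x,d@y))
print("scene bottom corners");S(onplane("scene",[s(434,433),s(226,486)],0))
print("scene back top-left corner");S(onplane("scene",[s(441,357)],.09))
print("scene front top corners");S(onplane("scene",[s(172,347),s(219,427)],.045))
print("top: left side outer top edge, z~.09/.07");S(onplane("top",[t(402,154),],.09));S(onplane("top",[t(510,171)],.075))
print("top: right side");S(onplane("top",[t(300,341),t(385,349)],.09));S(onplane("top",[t(445,354)],.075))
# stand foot reference in scene frame
```

```text
scene bottom corners
[0.6    0.2007 0.    ] stand x -0.0276 y 0.0666
[0.5825 0.0113 0.    ] stand x 0.1627 y 0.0683
scene back top-left corner
[0.6027 0.1941 0.09  ] stand x -0.0212 y 0.0699
scene front top corners
[0.4535 0.023  0.045 ] stand x 0.1640 y -0.0612
[0.5593 0.0148 0.045 ] stand x 0.1615 y 0.0448
top: left side outer top edge, z~.09/.07
[0.5939 0.1164 0.09  ] stand x 0.0569 y 0.0690
[0.5834 0.0384 0.075 ] stand x 0.1356 y 0.0664
top: right side
[0.457  0.1898 0.09  ] stand x -0.0023 y -0.0746
[0.4507 0.1277 0.09  ] stand x 0.0601 y -0.0746
[0.4481 0.0859 0.075 ] stand x 0.1020 y -0.0729
```

```bash
python3 -m jog '[[0.01,0.02,-0.03,0,0,6,0],[0.015,0.03,-0.025,0,0,6,0],[0.018,0.03,-0.025,0,0,6,0],[0.022,0.026,-0.02,0,0,6,0],[0.025,0.024,0,0,0,6,0]]';python3 plan.py 0.545 0.315 0.41 84.2 10
```

```text
time: 8.57
position: [0.5373, 0.0787, 0.4113]
eef_rot: [0.535, 0.845, 0.001, 0.002]
force: [1.2, -0.6, -0.7]
width: 0.0
at [0.5373 0.0787 0.4113] phi 115.3 tilt 0.2523326359162791 q [-0.0703  0.3071  1.0481  0.      1.782  -0.5118] F [ 1.1616 -0.6354 -0.7288] w 0.0003658121903726766 t 8.5667
[0.0210,0.0108,0.0001,0,0,3.11]
[0.0216,0.0096,0.0001,0,0,3.11]
[0.0221,0.0084,0.0001,0,0,3.11]
[0.0225,0.0072,0.0001,0,0,3.11]
[0.0229,0.0060,0.0001,0,0,3.11]
[0.0232,0.0048,0.0001,0,0,3.11]
[0.0234,0.0035,0.0001,0,0,3.11]
[0.0235,0.0022,0.0001,0,0,3.11]
[0.0236,0.0009,0.0001,0,0,3.11]
[0.0236,-0.0003,0.0001,0,0,3.11]
```

```bash
python3 -m jog '[[0.022,0.012,0,0,0,6,0],[0.032,0.012,0,0,0,6,0],[0.036,0.008,0,0,0,6,0],[0.038,0.005,0,0,0,6,0],[0.038,0.001,0,0,0,6,0]]';python3 -m jog '[[0.038,0,0,0,0,1,0],[0.024,0,0,0,0,0,0],[0.008,0,0,0,0,0,0],[0,0,0,0,0,0,0],[0,0,0,0,0,0,0]]';python3 plan.py 0.545 0.315 0.41 84.2 1
python3 - <<'E'
from h import *
s=env.state();im=env.capture("wrist");cv2.imwrite("pics/w8.png",cv2.cvtColor(im,cv2.COLOR_RGB2BGR));np.save("s8.npy",np.r_[s["position"],s["eef_rot"]])
im=env.capture("top");cv2.imwrite("pics/t8.png",cv2.cvtColor(im,cv2.COLOR_RGB2BGR))
E
```

```text
time: 8.98
position: [0.5381, 0.2515, 0.4071]
eef_rot: [0.735, 0.678, -0.001, -0.001]
force: [0.6, -0.2, -0.3]
width: -0.001
time: 9.4
position: [0.5449, 0.3186, 0.4076]
eef_rot: [0.74, 0.672, -0.001, -0.0]
force: [-0.5, -0.4, 0.1]
width: -0.001
at [0.5449 0.3186 0.4076] phi 84.47 tilt 0.10466097861921454 q [ 0.344   0.5555  0.6937 -0.0004  1.8942  0.4404] F [-0.4938 -0.3685  0.1061] w -0.0005424826928287819 t 9.4
[-0.0036,0.0005,-0.0024,0,0,0.27]
```

View pics/w8.png

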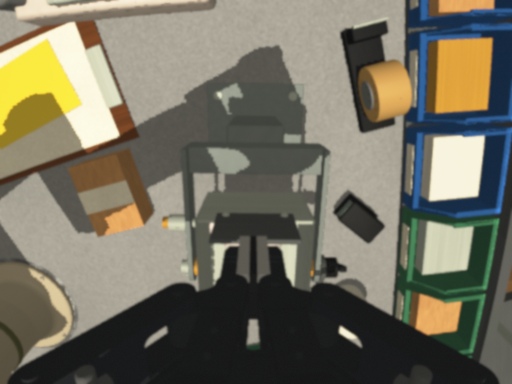

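View pics/t8.png

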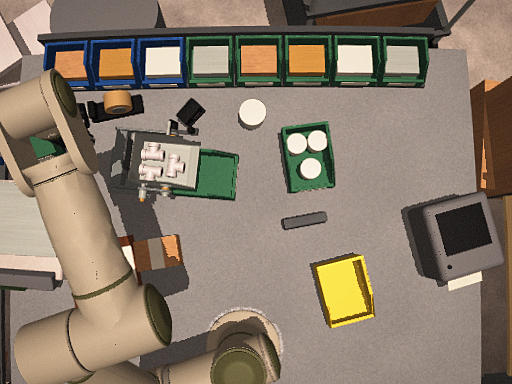

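Run:
```python
from h import *
crop("pics/w8.png",(160,130,350,290),4,"pics/w8c.png")
crop("pics/t8.png",(100,110,250,210),5,"pics/t8c.png")
```

```text
(no output)
```

View pics/w8c.png

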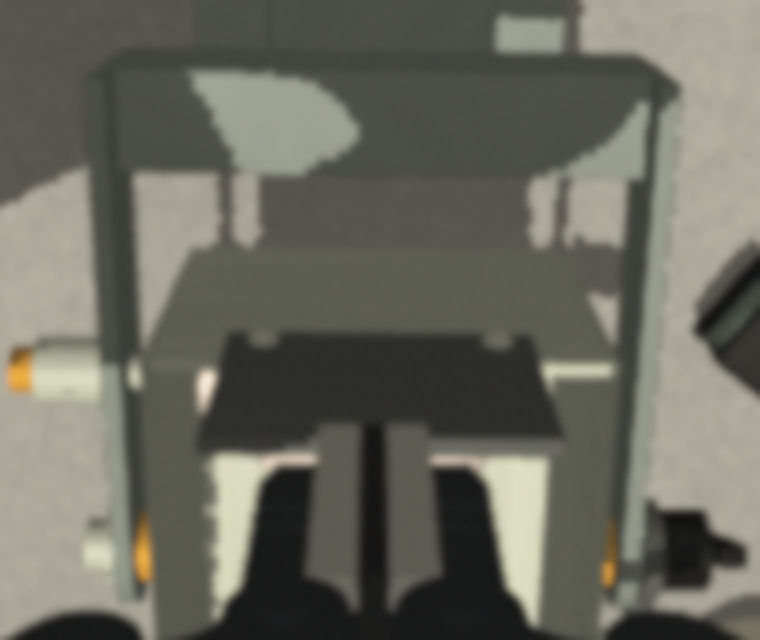

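View pics/t8c.png

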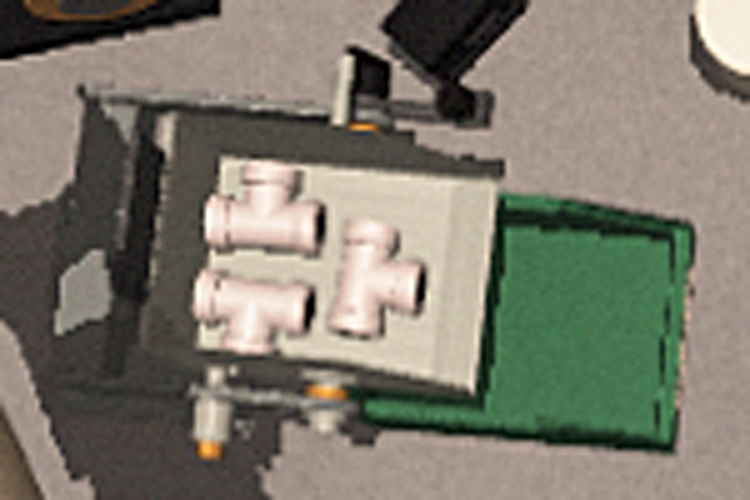

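Run:
```python
from h import *
import math
np.set_printoptions(precision=4,suppress=True)
v=np.load("s8.npy");s=dict(position=v[:3],eef_rot=v[3:])
w=lambda a,b:(a/4+160-.375,b/4+130-.375);t=lambda a,b:(a/5+100-.4,b/5+110-.4)
for nm,P in(("platetop",onplane("wrist",[w(563,438),w(200,446)],.308,s)),("platebot",onplane("wrist",[w(537,335),w(226,333)],.246,s)),("trun",onplane("wrist",[w(608,560),w(145,548)],.205,s)),("armback",onplane("wrist",[w(645,60),w(120,52)],.209,s))):
    d=P[0]-P[1];print(nm,P[:,:2],np.linalg.norm(d),np.degrees(np.arctan2(d[1],d[0])),P.mean(0))
P=onplane("top",[t(692,222),t(675,447)],.045);print("bin front",P,np.linalg.norm(P[0]-P[1]),P.mean(0))
```

```text
platetop [[0.5823 0.2715]
 [0.5041 0.2771]] 0.078412034923402 -4.104918721057059 [0.5432 0.2743 0.308 ]
platebot [[0.5842 0.2702]
 [0.5029 0.2786]] 0.08171926630426858 -5.906200245348307 [0.5436 0.2744 0.246 ]
trun [[0.6069 0.1736]
 [0.4604 0.1921]] 0.14759468661619493 -7.209969136139119 [0.5337 0.1828 0.205 ]
armback [[0.6223 0.3333]
 [0.4786 0.3494]] 0.14460984888254674 -6.388936635898085 [0.5505 0.3414 0.209 ]
bin front [[0.5841 0.0078 0.045 ]
 [0.4477 0.0182 0.045 ]] 0.13677268392099656 [0.5159 0.013  0.045 ]
```

```bash
python3 -m jog '[[0,0,0.02,0,0,0,0],[0,0.002,0.03,0,0,0,0],[0,0,0.03,0,0,0,0],[0,0,0.03,0,0,0,0],[0,0,0.022,0,0,0,0]]';python3 -m jog '[[0,0,0,0,0,0,0],[-0.005,0,0,0,0,0,0],[-0.005,0,0,0,0,0,0],[-0.005,0,0,0,0,0,0],[-0.004,0,0,0,0,0,0]]';python3 plan.py 0.545 0.30 0.275 84.2 1
```

```text
time: 9.92
position: [0.5463, 0.3171, 0.2743]
eef_rot: [0.741, 0.671, -0.001, -0.0]
force: [0.3, -0.7, -0.8]
width: -0.004
time: 10.33
position: [0.5453, 0.2991, 0.2783]
eef_rot: [0.741, 0.671, 0.001, 0.001]
force: [-0.1, 0.5, -0.1]
width: 0.001
at [0.5453 0.2991 0.2783] phi 84.33 tilt 0.15626716538372043 q [ 0.3137  0.5097  1.0909 -0.0001  1.5383  0.4126] F [-0.0827  0.542  -0.0705] w 0.0014495306041278219 t 10.3333
[0.0009,-0.0004,0.0033,0,0,0.13]
```

```bash
cat > arc.py <<'E'
import numpy as np,sys
from h import *
s=env.state();p=np.array(s["position"])
import math
c=np.array([.534,.185]);a=math.radians(-95.8);x=np.array([math.cos(a),math.sin(a)]);y=np.array([-x[1],x[0]])
d=p[:2]-c;X,Y=d@x,d@y;Z=p[2]-.205
f=np.array(s["force"]);print("t %.2f tcp stand X %.4f Y %.4f Z %.4f"%(s["time"],X,Y,Z),"F fwd %.1f side %.1f up %.1f"%(f[:2]@x,f[:2]@y,f[2]))
h=.011
# theta such that tip front edge lies on the plate plane: n.(C)= -.090, n=(cos,-sin) in (X,Z)
cx,cz=X+h,Z;r=math.hypot(cx,cz);ang=math.atan2(cz,cx)
# local x = cx cos - cz sin = r cos(ang+th) = -.09
v=-.09/r
if abs(v)<=1:
    th=math.acos(v)-ang; lz=cx*math.sin(th)+cz*math.cos(th);print("theta if touching %.3f rad, plate local z %.4f; arm F normal into plate %.1f"%(th,lz,-(f[:2]@x*math.cos(th)-f[2]*math.sin(th))))
if len(sys.argv)>1:
    lz0=float(sys.argv[3]) if len(sys.argv)>3 else .075
    st=float(sys.argv[1]);n=int(sys.argv[2]);q=(X,Z)
    for i in range(1,n+1):
        t=th+st*i;l=lz+(lz0-lz)*i/n;C=(-.09*math.cos(t)+l*math.sin(t)-h,.09*math.sin(t)+l*math.cos(t))
        print("th %.2f  [%.4f,0,%.4f,0,0,0,0]"%(t,-(C[0]-q[0]),-(C[1]-q[1])));q=C
E
python3 -m jog '[[-0.004,0,0,0,0,0,0],[-0.003,0,0,0,0,0,0],[-0.003,0,0,0,0,0,0],[-0.003,0,0,0,0,0,0],[-0.002,0,0,0,0,0,0]]'; python3 arc.py
```

```text
time: 10.75
position: [0.5435, 0.2862, 0.2773]
eef_rot: [0.741, 0.672, 0.002, -0.001]
force: [1.9, 13.1, 5.4]
width: -0.001
t 10.75 tcp stand X -0.1016 Y -0.0007 Z 0.0723 F fwd -13.2 side 0.5 up 5.4
theta if touching -0.009 rad, plate local z 0.0731; arm F normal into plate 13.2
```

```bash
python3 arc.py 0.05 5; python3 -m jog '[[-0.003,0,-0.002,0,0,0,0],[-0.003,0,-0.003,0,0,0,0],[-0.004,0,-0.004,0,0,0,0],[-0.004,0,-0.004,0,0,0,0],[-0.004,0,-0.004,0,0,0,0]]'; python3 arc.py 0.06 5
```

```text
t 10.75 tcp stand X -0.1016 Y -0.0007 Z 0.0723 F fwd -13.2 side 0.5 up 5.4
theta if touching -0.009 rad, plate local z 0.0731; arm F normal into plate 13.2
th 0.04  [-0.0037,0,-0.0048,0,0,0,0]
th 0.09  [-0.0040,0,-0.0046,0,0,0,0]
th 0.14  [-0.0042,0,-0.0044,0,0,0,0]
th 0.19  [-0.0045,0,-0.0042,0,0,0,0]
th 0.24  [-0.0047,0,-0.0040,0,0,0,0]
time: 11.17
position: [0.5416, 0.2687, 0.2942]
eef_rot: [0.74, 0.672, 0.002, -0.001]
force: [0.7, 6.9, -1.2]
width: -0.003
t 11.17 tcp stand X -0.0840 Y -0.0008 Z 0.0892 F fwd -6.9 side 0.0 up -1.2
theta if touching 0.210 rad, plate local z 0.0720; arm F normal into plate 6.5
th 0.27  [-0.0056,0,-0.0048,0,0,0,0]
th 0.33  [-0.0060,0,-0.0044,0,0,0,0]
th 0.39  [-0.0062,0,-0.0041,0,0,0,0]
th 0.45  [-0.0065,0,-0.0037,0,0,0,0]
th 0.51  [-0.0067,0,-0.0033,0,0,0,0]
```

```bash
python3 -m jog '[[-0.0055,0,-0.005,0,0,0,0],[-0.006,0,-0.0045,0,0,0,0],[-0.006,0,-0.004,0,0,0,0],[-0.0065,0,-0.0035,0,0,0,0],[-0.0065,0,-0.0035,0,0,0,0]]'; python3 arc.py 0.06 5
```

```text
time: 11.58
position: [0.5384, 0.2378, 0.3141]
eef_rot: [0.741, 0.672, 0.001, -0.001]
force: [1.2, 6.9, -1.1]
width: -0.001
t 11.58 tcp stand X -0.0530 Y -0.0009 Z 0.1091 F fwd -7.0 side 0.5 up -1.1
theta if touching 0.512 rad, plate local z 0.0746; arm F normal into plate 5.5
th 0.57  [-0.0067,0,-0.0024,0,0,0,0]
th 0.63  [-0.0068,0,-0.0020,0,0,0,0]
th 0.69  [-0.0069,0,-0.0016,0,0,0,0]
th 0.75  [-0.0070,0,-0.0011,0,0,0,0]
th 0.81  [-0.0071,0,-0.0007,0,0,0,0]
```

```bash
python3 -m jog '[[-0.0065,0,-0.0025,0,0,0,0],[-0.007,0,-0.002,0,0,0,0],[-0.007,0,-0.0015,0,0,0,0],[-0.007,0,-0.001,0,0,0,0],[-0.007,0,-0.001,0,0,0,0]]'; python3 arc.py 0.05 5
```

```text
time: 12.0
position: [0.535, 0.2032, 0.3224]
eef_rot: [0.741, 0.672, 0.001, -0.001]
force: [0.5, 5.8, 1.0]
width: -0.002
t 12.00 tcp stand X -0.0182 Y -0.0008 Z 0.1174 F fwd -5.9 side -0.1 up 1.0
theta if touching 0.810 rad, plate local z 0.0757; arm F normal into plate 4.8
th 0.86  [-0.0058,0,-0.0001,0,0,0,0]
th 0.91  [-0.0058,0,0.0002,0,0,0,0]
th 0.96  [-0.0057,0,0.0004,0,0,0,0]
th 1.01  [-0.0057,0,0.0007,0,0,0,0]
th 1.06  [-0.0057,0,0.0010,0,0,0,0]
```

```bash
python3 -m jog '[[-0.006,0,0,0,0,0,0],[-0.006,0,0,0,0,0,0],[-0.0055,0,0.0005,0,0,0,0],[-0.0045,0,0.0005,0,0,0,0],[-0.002,0,0.0005,0,0,0,0]]'; python3 arc.py 0.02 5
```

```text
time: 12.42
position: [0.5326, 0.179, 0.3216]
eef_rot: [0.741, 0.672, 0.001, -0.0]
force: [-2.8, 3.7, 8.1]
width: 0.001
t 12.42 tcp stand X 0.0061 Y -0.0008 Z 0.1166 F fwd -3.4 side -3.1 up 8.1
theta if touching 1.015 rad, plate local z 0.0761; arm F normal into plate 8.6
th 1.03  [-0.0021,0,0.0005,0,0,0,0]
th 1.05  [-0.0021,0,0.0005,0,0,0,0]
th 1.07  [-0.0021,0,0.0006,0,0,0,0]
th 1.09  [-0.0021,0,0.0006,0,0,0,0]
th 1.11  [-0.0021,0,0.0006,0,0,0,0]
```

```bash
python3 -m jog '[[-0.002,0,0.0005,0,0,0,0],[-0.002,0,0.0005,0,0,0,0],[-0.002,0,0.0005,0,0,0,0],[0,0,0,0,0,0,0],[0,0,0,0,0,0,0]]'; python3 arc.py; python3 -m jog '[[-0.002,0,0.0005,0,0,0,0],[-0.002,0,0.0005,0,0,0,0],[0,0,0,0,0,0,0],[0,0,0,0,0,0,0],[0,0,0,0,0,0,0]]'; python3 arc.py 0.02 5
```

```text
time: 12.83
position: [0.532, 0.1732, 0.3206]
eef_rot: [0.741, 0.672, 0.001, -0.0]
force: [-3.7, 3.7, 8.5]
width: -0.001
t 12.83 tcp stand X 0.0119 Y -0.0008 Z 0.1156 F fwd -3.4 side -4.1 up 8.5
theta if touching 1.065 rad, plate local z 0.0761; arm F normal into plate 9.1
time: 13.25
position: [0.5316, 0.1692, 0.3198]
eef_rot: [0.741, 0.672, 0.001, 0.0]
force: [-3.7, 3.2, 9.3]
width: -0.003
t 13.25 tcp stand X 0.0160 Y -0.0008 Z 0.1148 F fwd -2.8 side -4.0 up 9.3
theta if touching 1.099 rad, plate local z 0.0762; arm F normal into plate 9.6
th 1.12  [-0.0021,0,0.0007,0,0,0,0]
th 1.14  [-0.0021,0,0.0007,0,0,0,0]
th 1.16  [-0.0020,0,0.0007,0,0,0,0]
th 1.18  [-0.0020,0,0.0008,0,0,0,0]
th 1.20  [-0.0020,0,0.0008,0,0,0,0]
```

```bash
for i in 1; do python3 -m jog '[[-0.002,0,0.0007,0,0,0,0],[-0.002,0,0.0007,0,0,0,0],[0,0,0,0,0,0,0],[0,0,0,0,0,0,0],[0,0,0,0,0,0,0]]'; done; python3 arc.py;python3 -m jog '[[-0.002,0,0.0007,0,0,0,0],[-0.002,0,0.0008,0,0,0,0],[0,0,0,0,0,0,0],[0,0,0,0,0,0,0],[0,0,0,0,0,0,0]]'; python3 arc.py 0.02 5
```

```text
time: 13.67
position: [0.5312, 0.1651, 0.3187]
eef_rot: [0.741, 0.672, 0.001, 0.0]
force: [-5.3, 2.5, 12.4]
width: -0.002
t 13.67 tcp stand X 0.0201 Y -0.0008 Z 0.1137 F fwd -2.0 side -5.6 up 12.4
theta if touching 1.135 rad, plate local z 0.0761; arm F normal into plate 12.1
time: 14.08
position: [0.5308, 0.161, 0.3175]
eef_rot: [0.741, 0.672, 0.001, 0.001]
force: [-6.1, 1.7, 13.9]
width: -0.002
t 14.08 tcp stand X 0.0243 Y -0.0008 Z 0.1125 F fwd -1.0 side -6.3 up 13.9
theta if touching 1.172 rad, plate local z 0.0762; arm F normal into plate 13.2
th 1.19  [-0.0020,0,0.0008,0,0,0,0]
th 1.21  [-0.0020,0,0.0009,0,0,0,0]
th 1.23  [-0.0020,0,0.0009,0,0,0,0]
th 1.25  [-0.0020,0,0.0009,0,0,0,0]
th 1.27  [-0.0019,0,0.0010,0,0,0,0]
```

Run:
```python
from h import *
im=env.capture("top");cv2.imwrite("pics/t9f.png",cv2.cvtColor(im,cv2.COLOR_RGB2BGR));crop("pics/t9f.png",(100,100,260,220),5,"pics/t9.png")
im=env.capture("scene");cv2.imwrite("pics/s9f.png",cv2.cvtColor(im,cv2.COLOR_RGB2BGR));crop("pics/s9f.png",(250,120,400,270),5,"pics/s9.png")
```

```text
(no output)
```

View pics/t9.png

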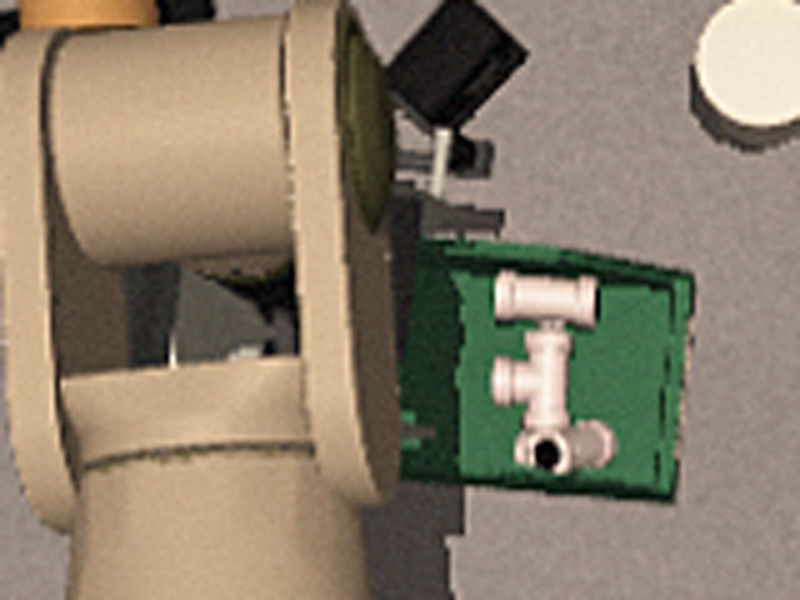

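View pics/s9.png

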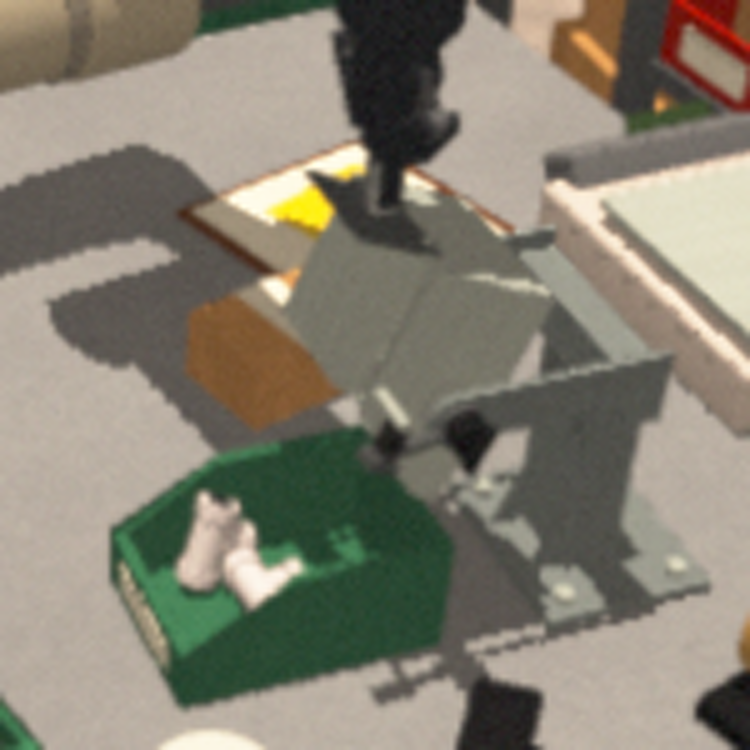

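```bash
python3 -m jog '[[-0.002,0,0.0008,0,0,0,0],[0,0,0,0,0,0,0],[0,0,0,0,0,0,0],[0,0,0,0,0,0,0],[0,0,0,0,0,0,0]]'; python3 arc.py;python3 -m jog '[[-0.002,0,0.0009,0,0,0,0],[0,0,0,0,0,0,0],[0,0,0,0,0,0,0],[0,0,0,0,0,0,0],[0,0,0,0,0,0,0]]'; python3 arc.py 0.02 3
python3 - <<'E'
from h import *
im=env.capture("scene");cv2.imwrite("pics/s10f.png",cv2.cvtColor(im,cv2.COLOR_RGB2BGR))
a=cv2.imread("pics/s9f.png")[185:225,305:360];b=cv2.imread("pics/s10f.png")[185:225,305:360]
cv2.imwrite("pics/s10.png",cv2.resize(np.vstack([a,b]),None,fx=7,fy=7,interpolation=cv2.INTER_CUBIC))
E
```

```text
time: 14.6
position: [0.5306, 0.1589, 0.3169]
eef_rot: [0.741, 0.672, 0.001, 0.001]
force: [-7.6, 1.4, 14.5]
width: -0.005
t 14.60 tcp stand X 0.0263 Y -0.0008 Z 0.1119 F fwd -0.6 side -7.7 up 14.5
theta if touching 1.190 rad, plate local z 0.0762; arm F normal into plate 13.7
time: 15.02
position: [0.5304, 0.1569, 0.3162]
eef_rot: [0.741, 0.672, 0.001, 0.001]
force: [-6.4, 1.3, 16.3]
width: -0.002
t 15.02 tcp stand X 0.0283 Y -0.0008 Z 0.1112 F fwd -0.6 side -6.5 up 16.3
theta if touching 1.207 rad, plate local z 0.0763; arm F normal into plate 15.5
th 1.23  [-0.0018,0,0.0010,0,0,0,0]
th 1.25  [-0.0018,0,0.0010,0,0,0,0]
th 1.27  [-0.0018,0,0.0010,0,0,0,0]
```

View pics/s10.png

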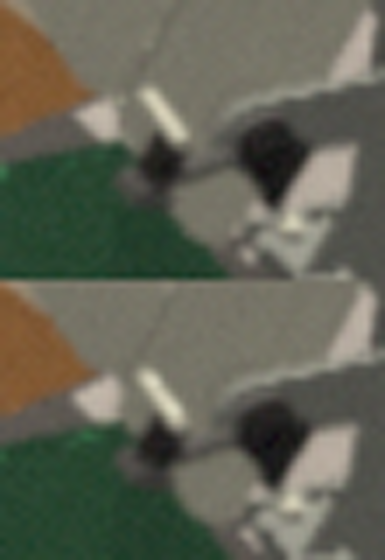

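```bash
python3 -m jog '[[-0.001,0,0.0005,0,0,0,0],[0,0,0,0,0,0,0],[0,0,0,0,0,0,0],[0,0,0,0,0,0,0],[0,0,0,0,0,0,0]]'; python3 arc.py;python3 -m jog '[[-0.001,0,0.0005,0,0,0,0],[0,0,0,0,0,0,0],[0,0,0,0,0,0,0],[0,0,0,0,0,0,0],[0,0,0,0,0,0,0]]'; python3 arc.py
```

```text
time: 15.48
position: [0.5303, 0.1559, 0.3159]
eef_rot: [0.741, 0.672, 0.001, 0.001]
force: [-7.4, 0.8, 17.1]
width: 0.004
t 15.48 tcp stand X 0.0293 Y -0.0008 Z 0.1109 F fwd -0.1 side -7.4 up 17.1
theta if touching 1.217 rad, plate local z 0.0762; arm F normal into plate 16.1
time: 15.9
position: [0.5301, 0.155, 0.3155]
eef_rot: [0.741, 0.672, 0.001, 0.001]
force: [-7.3, 1.9, 18.3]
width: -0.006
t 15.90 tcp stand X 0.0303 Y -0.0008 Z 0.1105 F fwd -1.2 side -7.5 up 18.3
theta if touching 1.225 rad, plate local z 0.0763; arm F normal into plate 17.6
```

```bash
python3 -m jog '[[0,0,0,0,0,0,0],[0,0,0,0,0,0,0],[0,0,0,0,0,0,0],[0,0,0,0,0,0,0],[0,0,0,0,0,0,0]]'; python3 arc.py
python3 - <<'E'
from h import *
im=env.capture("top");cv2.imwrite("pics/t11f.png",cv2.cvtColor(im,cv2.COLOR_RGB2BGR));
im=env.capture("scene");cv2.imwrite("pics/s11f.png",cv2.cvtColor(im,cv2.COLOR_RGB2BGR))
a=cv2.resize(cv2.imread("pics/t11f.png")[120:220,150:250],None,fx=4,fy=4,interpolation=cv2.INTER_CUBIC)
b=cv2.resize(cv2.imread("pics/s11f.png")[160:260,260:360],None,fx=4,fy=4,interpolation=cv2.INTER_CUBIC)
cv2.imwrite("pics/c11.png",np.hstack([a,b]))
E
```

```text
time: 16.32
position: [0.5301, 0.1549, 0.3155]
eef_rot: [0.741, 0.672, 0.001, 0.001]
force: [-8.0, 0.9, 17.8]
width: -0.0
t 16.32 tcp stand X 0.0303 Y -0.0008 Z 0.1105 F fwd -0.1 side -8.0 up 17.8
theta if touching 1.225 rad, plate local z 0.0763; arm F normal into plate 16.8
```

View pics/c11.png

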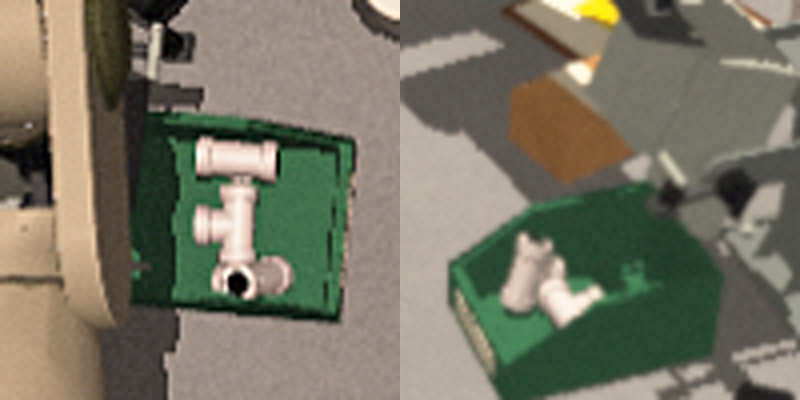

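```bash
python3 -m jog '[[-0.015,0,-0.03,0,0,0,0],[-0.028,0,-0.03,0,0,0,0],[-0.028,0,-0.03,0,0,0,0],[-0.02,0,-0.03,0,0,0,0],[0,0,-0.01,0,0,0,0]]'; python3 -m jog '[[0,0,0,0,0,0,0],[0,0,0,0,0,0,0],[0,0,0,0,0,0,0],[0,0,0,0,0,0,0],[0,0,0,0,0,0,0]]';python3 arc.py
python3 - <<'E'
from h import *
im=env.capture("top");cv2.imwrite("pics/t12f.png",cv2.cvtColor(im,cv2.COLOR_RGB2BGR));
im=env.capture("scene");cv2.imwrite("pics/s12f.png",cv2.cvtColor(im,cv2.COLOR_RGB2BGR))
a=cv2.resize(cv2.imread("pics/t12f.png")[100:230,100:260],None,fx=2.5,fy=2.5,interpolation=cv2.INTER_CUBIC)
b=cv2.resize(cv2.imread("pics/s12f.png")[140:270,240:400],None,fx=2.5,fy=2.5,interpolation=cv2.INTER_CUBIC)
cv2.imwrite("pics/c12.png",np.hstack([a,b]))
E
```

```text
time: 16.83
position: [0.5215, 0.0611, 0.4468]
eef_rot: [0.742, 0.67, 0.002, 0.003]
force: [-0.8, 1.5, -0.4]
width: 0.0
time: 17.25
position: [0.5215, 0.0646, 0.4415]
eef_rot: [0.741, 0.672, -0.001, -0.001]
force: [-0.1, 0.4, 0.2]
width: 0.002
t 17.25 tcp stand X 0.1211 Y -0.0002 Z 0.2365 F fwd -0.4 side -0.1 up 0.2
theta if touching 0.848 rad, plate local z 0.2555; arm F normal into plate 0.4
```

View pics/c12.png

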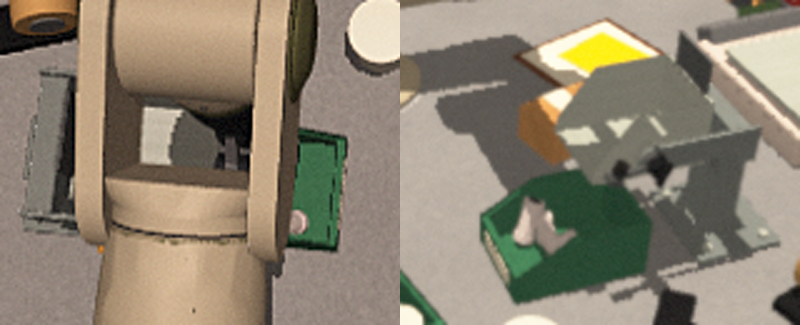

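```bash
python3 -m jog '[[-0.03,0,0,0,0,0,0],[-0.038,0,0,0,0,0,0],[-0.038,0,0,0,0,0,0],[-0.038,0,0,0,0,0,0],[-0.038,0,0,0,0,0,0]]'; python3 -m jog '[[-0.03,0,0,0,0,0,0],[-0.02,0,0,0,0,0,0],[0,0,0,0,0,0,0],[0,0,0,0,0,0,0],[0,0,0,0,0,0,0]]'
python3 - <<'E'
from h import *
im=env.capture("top");cv2.imwrite("pics/t13f.png",cv2.cvtColor(im,cv2.COLOR_RGB2BGR));
im=env.capture("scene");cv2.imwrite("pics/s13f.png",cv2.cvtColor(im,cv2.COLOR_RGB2BGR))
r=lambda p,b:cv2.resize(cv2.imread(p)[b[1]:b[3],b[0]:b[2]],None,fx=2.5,fy=2.3,interpolation=cv2.INTER_CUBIC)
T=(100,100,260,230);S=(240,140,400,270)
cv2.imwrite("pics/c13.png",np.vstack([np.hstack([r("pics/t13f.png",T),r("pics/s13f.png",S)]),np.hstack([r("pics/t8.png",T),r("pics/s7f.png",S)])]))
E
```

```text
time: 17.77
position: [0.5032, -0.1184, 0.4424]
eef_rot: [0.741, 0.672, 0.0, -0.0]
force: [1.0, 0.0, -0.6]
width: -0.004
time: 18.18
position: [0.4989, -0.166, 0.4426]
eef_rot: [0.741, 0.672, 0.0, -0.0]
force: [-0.2, 0.1, 0.9]
width: -0.005
```

View pics/c13.png

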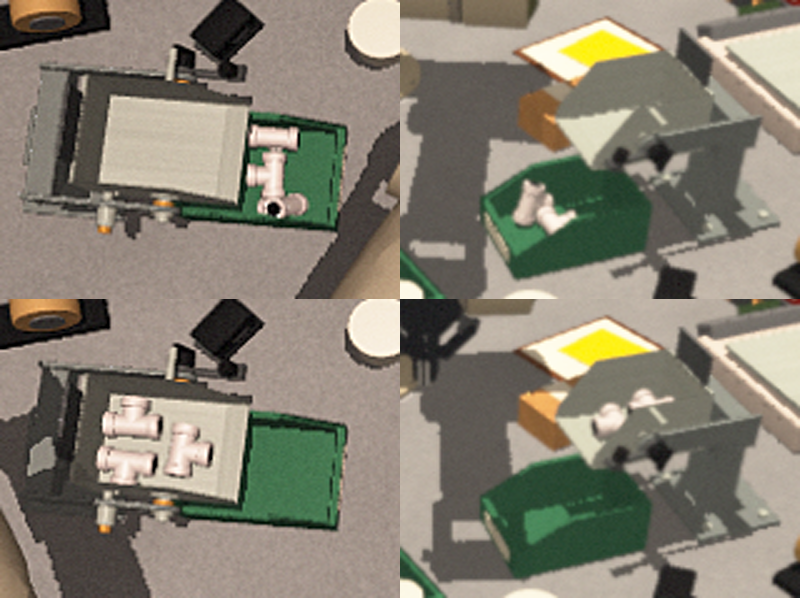

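View pics/t13f.png

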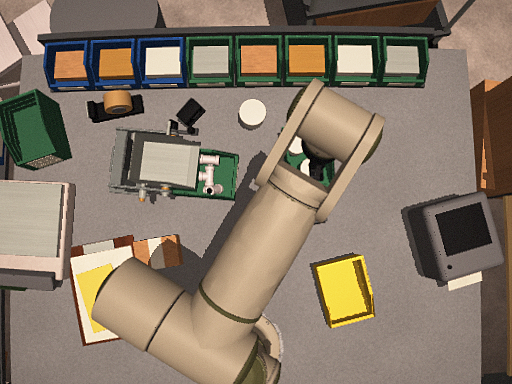

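Run:
```python
from h import *
L=[]
for n in("s7f","s9f","s11f","s13f"):
    L.append(cv2.resize(cv2.imread(f"pics/{n}.png")[188:228,308:353],None,fx=8,fy=7,interpolation=cv2.INTER_CUBIC))
cv2.imwrite("pics/pin.png",np.vstack([np.hstack(L[:2]),np.hstack(L[2:])]))
```

```text
(no output)
```

View pics/pin.png

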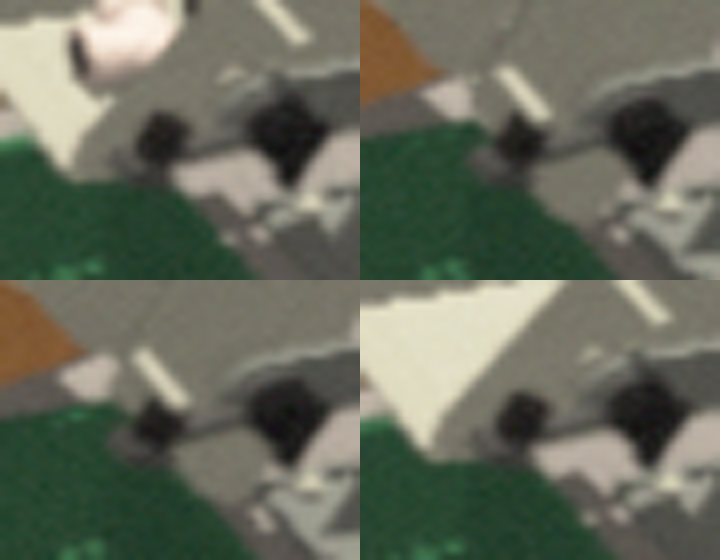

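```bash
python3 -c "
from plant import env
print(env.state()['joint_vel'],env.state()['time']); print(env.finish_job())"
```

```text
[ 0.00095845 -0.00117353 -0.00021145 -0.00072237 -0.00211345 -0.00179226] 18.2833
the job is handed in; nothing more can be done
None
```

The job is done and handed in at 18.3 s. The three tees are in the empty green bin, which stands on the bench under the lip, and the bucket is back at its rest position.

- **Bin:** I pinched its front wall, carried it over the stock bin and set it down under the lip. The images put its centre about 73 mm ahead of the trunnion axis and about 2 mm to the side.
- **Catch and stop:** The catch let go after the push had reached about 13 N. From about 1.10 rad the force rose steadily, and I held at about 1.22 rad with 17 to 18 N on the tool. That is above the 12 N the return spring can give. The pictures show the pin against the rubber buffer, and the tees were in the bin before I let go.
- **After letting go:** The bucket looks the same as before the push in both fixed views and is empty. The robot touches nothing, and the other things look unmoved.

Two measurements disagreed or were less certain:
- The top camera and the robot or wrist frames differed by about 5 mm, so I placed the bin relative to the stand within the top camera's view.
- A sideways force of up to 8 N appeared while pressing, probably friction. The stop contact therefore rests on the change in force slope and the pictures. I did not press on to the solid end.

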